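Open the dial lock of the sample store

TASK

Open the dial lock on the sample store: swing the lamp arm that hangs over it back, away from the robot, to about its rear stop, then turn the dial anticlockwise, click by click, until the gap in its rim stands right over the shackle's tongue. Then pull the loose shackle straight up out of the lock without forcing it, and finish holding it in the gripper, upright, still and about 10 cm above its seat, right over the lock. Leave the lamp back, the dial open, and the tape roll, marker and vial where they are.

Things in the scene. Friction and masses are not known exactly. Their poses are not given: they have to be found in the camera images.
- store: Grey steel sample store box fixed on the worktop, 134 x 204 x 60 mm, with a lock and hasp strap on its flat lid (lid top 60 mm above the origin). Origin: centre of its underside; x away from the robot, y to the left, z up at yaw 0. The dial axis is vertical at (20, 40) mm in this frame; the shackle stands at (20, -22) mm. A dark steel socket block 64 x 24 x 19 mm under the shackle has two 12 mm holes 40 mm apart along x for its feet.
- dial (a joint): Angle of the dial in rad, positive clockwise seen from above, range -0.75 to 1.6. It clicks into a light spring detent every 15 degrees (0.262 rad; at 0, 0.262, 0.524, ...; it may rest up to 0.06 off such a place) (some 0.1 N m to leave one), and stays there when let go. At 0 the gap points along the store's -y, right over the shackle's tongue: the lock is open there (within 0.08 rad) and nowhere else. It starts some 2 to 5 clicks clockwise of 0.
- dial_grip (a point): Point on the dial axis, in the black bar grip, 59 mm above the lid, 24 mm above the dial disc. The bar is 12 mm thick, 38 mm long and 32 mm high (its top is 8 mm above this point). Frame turns with the dial: the bar lies along its y, the gap in the rim of the 72 mm disc lies towards its -y.
- shackle: Loose steel shackle, 150 g: an upright bow of 9 mm round bar, 49 mm wide along its x and 83.5 mm high; a cross bar 18 to 24 mm above its feet, and from it a flat tongue 7 mm wide that reaches 34 mm along +y, under the dial's rim (the rim is 11 mm wide, its underside 4 mm above the tongue). Origin: between the feet, at their lower ends. Seated, its feet stand 18 mm deep in the socket block with 1.5 mm play all round; it must rise about 20 mm straight up to be free.
- bail (a point): Middle of the shackle's straight top bar, on its centre line, 79 mm above the feet. The bar is 9 mm thick and runs along the shackle's x (20 mm straight); both its sides are free.
- seat (a point): Fixed point on the store: where bail is while the shackle is seated (within 2 mm), 80 mm above the lid; it has the axes of the store.
- lamp_arm (a joint): Angle of the lamp arm in rad, positive anticlockwise seen from above, which swings the lamp head away from the robot; range -0.2 to 0.88 (rear stop). Near 0 at the start, the lamp head over the lock. It stays where it is left (friction about 0.12 N m).
- lamp_knob (a point): Point in the upright round black knob on the lamp head, 16 mm in diameter; the knob's top is 13 mm above it and the top of the lamp head (56 mm across, underside 200 mm above the worktop) 23 mm below it. It moves on a circle of 165 mm radius round the lamp pivot.
- lamp_pivot (a point): Point on the vertical pivot axis of the lamp arm, at the height of the knob point. The lamp's post and base are fixed.
- tape: Roll of tape lying flat, 72 mm across, 19 mm high, a bystander. Origin: centre of its underside.
- marker: Marker pen lying, 16 x 130 x 17 mm (long side y), a bystander. Origin: centre of its underside.
- vial: Screw vial standing, 24 mm across, 51 mm high, a bystander. Origin: centre of its underside.
Mind the look-alikes: they are no part of the job. There is more than one size of the shackle; the job needs the smallest.

How it is judged:
By the outcome, as a careful person would: the job done as asked, in the order asked, and still so for the second after the job is handed in, while the arm keeps its last pose, push and grip.
It also fails if it takes over 59 s, if anything falls off the work surface, if the arm or the gripper's body presses on something with over 40 N, if the wrist force passes 120 N, or if a joint passes its speed limit or range.

ROBOT

A 7-joint arm with a two-finger parallel gripper is mounted at the origin on a cart in front of the work surface, level with it; the furniture and walls round the work are solid. World frame = base frame: x ahead of the robot, y to its left, z up, the work surface at z = 0. Lengths are in m, angles in degrees, forces in N, time in s.
With the tool pointing down it reaches from about 0.35 to 0.775 m from the base axis. Payload 3.1 kg.
Tool frame: the origin (TCP) lies on the centre line of the jaws, within the pads' length; the fingertips stand 17 mm ahead of it and the grasp point (between the pads) lies 2 mm behind it; z points along the fingers, x is the direction in which the jaws open and shut, and the axes are right-handed (so a half turn about z gives the same grasp; the last joint's range is limited). The gripper opens to 85 mm and grips with 20 to 120 N. Pads are 22 mm wide; open, the fingers measure 114 mm over their backs; the gripper's body (76 mm by 85 mm) begins 54 mm behind the grasp point. The pads swing forward as they close: fully open they stand 13 mm farther back than shut.
Start: joints at [70.205, 17.813, 0.802, 86.603, -0.252, 75.585, -1.558], TCP at [0.165, -0.525, 0.214] pointing down, gripper open.
Joint ranges: [-154.91, 154.91], [-16.99, 109.72], [-72.82, 74.43], [7.12, 147.25], [-82.49, 262.49], [11.32, 116.49], [-174.64, 174.64]. Speed limits (degrees/s): [159.86, 159.86, 180, 180, 180, 180, 180].

INTERFACE

Orientations are given as [roll, pitch, yaw] about the fixed x, y, z axes, in that order (R = Rz(yaw) Ry(pitch) Rx(roll)).
In Python, from workcell import ctrl gives the robot as it stands.
- The arm moves only by the tool jog_arm, never from a script. Its argument "moves" is a list of rows, each an object with "slide": the shift along the world's x, y, z normalised to -1 to 1, where 1 is 20 mm, a list of three; "rotation": the turn, a rotation vector about the world's x, y, z normalised to -1 to 1, where 1 is 1.5 rad, a list of three; "gripper": the gripper command: -1 is shut, 1 is fully open, values between are in proportion. A call has exactly 10 rows; each row shifts and turns the pose as measured when the row begins; what a row does not reach is not made up. A row lasts 1/10 s, in which the tool goes at most 50 mm and 8.59 degrees, less where a joint would pass 70% of its speed; a pose out of reach is approached as far as the arm can. A call with a number of a shift or a turn outside -1 to 1 is refused whole. A call with a gripper value outside its range is refused whole. The fingers move at their own pace and stop on an object; the grip force is fixed at half the most. Time passes only in rows, so rows that do not move let the fingers close, or fill a call up. It gives the time, the measured TCP pose, the force and the opening at its end, in the units of the state.
- ctrl.state(): the state, without advancing time (a new reading comes with each control period).
- ctrl.grab_frame(name): name is "side" or "top" or "wrist"; returns the picture (384x512x3 uint8, blue, green, red); there is no depth.
- ctrl.camera_params(name): a dict with "fx", "fy", "cx", "cy" (pixels), "cam_to_world" (4x4, takes a point from camera to world coordinates). Camera axes: x right, y down, z forward; pixel columns grow to the right and rows downward; lengths in m; the calibration is good to about 2 mm. A picture is of the moment at which its call begins: read the wrist's pose just before it. camera_params takes no time and is no camera call; for the wrist camera it gives the pose at the moment of the call.
- ctrl.sign_off(): hands the job in, once; it reports no verdict.
The state is a dict: "t": time; "joint_positions": joint angles; "joint_velocities": joint speeds; "joint_efforts": joint torques, N m; "position": TCP position; "tool_rot": TCP orientation; "force": force on the tool from outside, world axes, zero at the start; "wrist_torque": the same for the moment, N m; "finger_gap": opening from 0.0 (shut) to 1.0 (fully open).
Only numpy, scipy, OpenCV 4.12 (cv2) and the standard library are available. Lean on these libraries where they do the work, as an engineer would, in place of code of your own. Each camera call takes 0.05 s, during which the arm holds its last target.

## Working session

There is one attempt and no reset: what is moved stays moved. The work goes in short steps, Python scripts to look and compute and a tool call to move; the robot and the scene stay as the last step left them, time stands still between calls to the robot, and variables do not carry over. Pictures are saved under pics/ and viewed, and the job is handed in when it is done.

Besides the shell and the picture viewer there is one more tool, called after "Call:" as name([rows], argument=value, ...), one row to a line, values as JSON. jog_arm: Moves the arm, as the interface text tells. Its arguments: {"type":"object","properties":{"moves":{"type":"array"}},"required":["moves"]}

```bash
mkdir -p pics; ls
python3 - <<'E'
from workcell import ctrl
import cv2
s=ctrl.state();print(s)
for n in ["side","top","wrist"]:
    p=ctrl.camera_params(n);print(n,p)
    cv2.imwrite(f"pics/{n}0.png",ctrl.grab_frame(n))
E
```

```text
pics
{'t': 0.0, 'joint_positions': array([70.20349191, 17.86023378,  0.80189187, 86.69216604, -0.24908691,
       75.5846468 , -1.55813483]), 'joint_velocities': array([-0.07601774, -0.06901182, -0.00702501, -0.14257582,  0.03654715,
       -0.04881532, -0.0190282 ]), 'joint_efforts': array([ 2.45135852e-04, -3.79917240e+01,  1.46082575e-01, -2.30593264e+01,
        1.23020721e-02,  1.35834486e-02, -7.62898566e-06]), 'position': array([ 0.16429659, -0.52407622,  0.21282164]), 'tool_rot': array([ 1.79991491e+02,  1.35090194e-01, -7.25874737e+01]), 'force': array([ 0.2212537 ,  0.73585764, -0.5196389 ]), 'wrist_torque': array([ 0.0207694 ,  0.00750921, -0.01966288]), 'finger_gap': 0.99771023584506}
side {'fx': 406.8651928862143, 'fy': 406.8651928862143, 'cx': 256.47944248888825, 'cy': 199.29515079593372, 'cam_to_world': array([[ 0.94372799, -0.21786827,  0.24881901,  0.20901777],
       [-0.33049982, -0.59366082,  0.73371432, -0.78293366],
       [-0.01213897, -0.77466138, -0.63225976,  0.9603895 ],
       [ 0.        ,  0.        ,  0.        ,  1.        ]])}
top {'fx': 483.8296074024509, 'fy': 483.8296074024509, 'cx': 261.4047342519201, 'cy': 194.7193215608107, 'cam_to_world': array([[-9.68796723e-04, -9.81516409e-01,  1.91375550e-01,
         2.04022102e-01],
       [-9.99884147e-01, -1.95632991e-03, -1.50952114e-02,
         1.58633745e-01],
       [ 1.51905914e-02, -1.91368003e-01, -9.81400802e-01,
         1.71923238e+00],
       [ 0.00000000e+00,  0.00000000e+00,  0.00000000e+00,
         1.00000000e+00]])}
wrist {'fx': 266.25518382332905, 'fy': 266.25518382332905, 'cx': 252.79302584414157, 'cy': 187.10177225928794, 'cam_to_world': array([[ 0.29856935, -0.90953264, -0.28914828,  0.23760715],
       [-0.95438586, -0.28516895, -0.08846635, -0.50161911],
       [-0.00199308,  0.30237237, -0.9531878 ,  0.37198418],
       [ 0.        ,  0.        ,  0.        ,  1.        ]])}
```

View pics/side0.png

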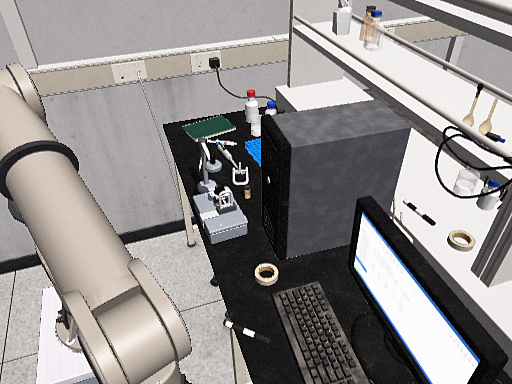

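View pics/top0.png

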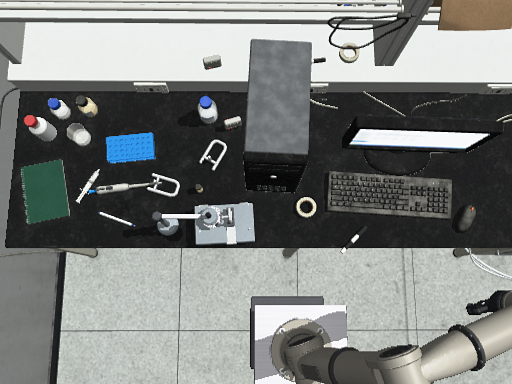

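View pics/wrist0.png

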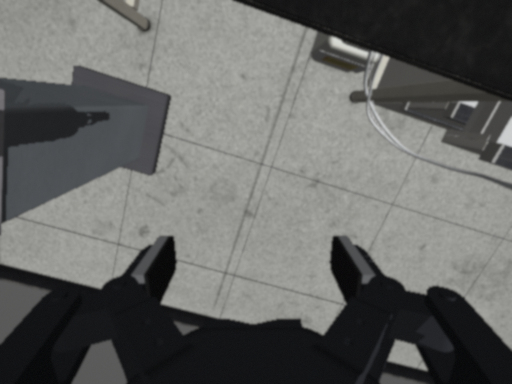

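Run:
```python
import cv2
a=cv2.imread("pics/top0.png")[130:260,70:330]
cv2.imwrite("pics/top0c.png",cv2.resize(a,None,fx=3,fy=3,interpolation=cv2.INTER_CUBIC))
a=cv2.imread("pics/side0.png")[125:255,180:290]
cv2.imwrite("pics/side0c.png",cv2.resize(a,None,fx=4.5,fy=4.5,interpolation=cv2.INTER_CUBIC))
```

```text
(no output)
```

View pics/top0c.png

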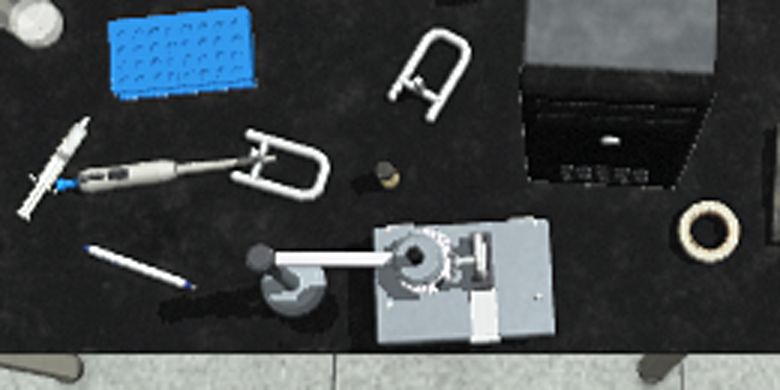

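View pics/side0c.png

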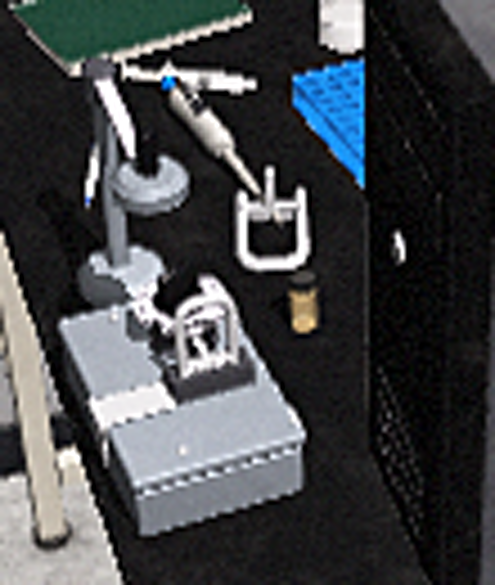

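```bash
cat > h.py <<'E'
import numpy as np,cv2,json
from workcell import ctrl
def ray(n,u,v,p=None):
    p=p or ctrl.camera_params(n);T=p["cam_to_world"]
    d=np.array([(u-p["cx"])/p["fx"],(v-p["cy"])/p["fy"],1.])
    return T[:3,3],T[:3,:3]@d
def onz(n,u,v,z,p=None):
    o,d=ray(n,u,v,p);return o+d*(z-o[2])/d[2]
def tri(*obs):
    A=np.zeros((3,3));b=np.zeros(3)
    for ob in obs:
        o,d=ray(*ob);d=d/np.linalg.norm(d);P=np.eye(3)-np.outer(d,d);A+=P;b+=P@o
    x=np.linalg.solve(A,b)
    return x,[np.linalg.norm(np.cross(x-ray(*ob)[0],ray(*ob)[1]/np.linalg.norm(ray(*ob)[1]))) for ob in obs]
def proj(n,X,p=None):
    p=p or ctrl.camera_params(n);T=p["cam_to_world"]
    c=T[:3,:3].T@(np.asarray(X)-T[:3,3]);return np.array([p["fx"]*c[0]/c[2]+p["cx"],p["fy"]*c[1]/c[2]+p["cy"]])
def save(n,name,box=None,f=1):
    p=ctrl.camera_params(n);im=ctrl.grab_frame(n)
    cv2.imwrite("pics/raw_"+name+".png",im)
    np.save("pics/raw_"+name+".npy",p,allow_pickle=True)
    if box: im=im[box[1]:box[3],box[0]:box[2]]
    cv2.imwrite("pics/"+name+".png",cv2.resize(im,None,fx=f,fy=f,interpolation=cv2.INTER_CUBIC))
def st():
    s=ctrl.state();print("t %.2f"%s["t"],"pos",s["position"].round(4),"rot",s["tool_rot"].round(2),"F",s["force"].round(1),"M",s["wrist_torque"].round(2),"gap",round(float(s["finger_gap"]),3),"q",s["joint_positions"].round(1));return s
E
python3 - <<'E'
from h import *
C=lambda x,y:(70+x/3,130+y/3)
S=lambda x,y:(180+x/4.5,125+y/4.5)
c=[onz("top",*C(*q),.06) for q in [(373,228),(547,220),(555,333),(378,344)]]
print(np.round(c,4)); m=np.mean(c,0);print("lid c",m)
for i in range(4):
    d=c[(i+1)%4]-c[i];print(np.linalg.norm(d),np.degrees(np.arctan2(d[1],d[0])))
print("knob",tri(("top",*C(413,256)),("side",*S(146,158))))
print("post",tri(("top",*C(260,255)),("side",*S(97,64))))
print("vial",onz("top",*C(385,167),.05),"tape",onz("top",*C(709,231),.019),)
print("side lid", [onz("side",*S(*q),.06) for q in [(60,320),(305,437),(135,490)]])
E
```

```text
[[0.4872 0.366  0.06  ]
 [0.497  0.1647 0.06  ]
 [0.3658 0.1552 0.06  ]
 [0.3532 0.3569 0.06  ]]
lid c [0.42579226 0.26071096 0.06      ]
0.20150243629121564 -87.22859386051245
0.13148900342149492 -175.86214622347936
0.2020446937401825 93.58670642929563
0.1343519721803673 3.886151058128622
knob (array([0.4290579 , 0.30268827, 0.22975691]), [np.float64(0.00014332501105231754), np.float64(0.00014332501105240032)])
post (array([0.43080494, 0.46314731, 0.21761092]), [np.float64(0.000779499086865279), np.float64(0.0007794990868652718)])
vial [0.56156004 0.35503848 0.05      ] tape [ 0.49124617 -0.02780701  0.019     ]
side lid [array([0.35908804, 0.35591161, 0.06      ]), array([0.49751131, 0.16018054, 0.06      ]), array([0.36730437, 0.14880067, 0.06      ])]
```

Call:
jog_arm([
  {"slide": [0.4, 1, 0.7], "rotation": [0, 0, 0.05], "gripper": 1},
  {"slide": [0.4, 1, 0.7], "rotation": [0, 0, 0.05], "gripper": 1},
  {"slide": [0.4, 1, 0.7], "rotation": [0, 0, 0.05], "gripper": 1},
  {"slide": [0.4, 1, 0.7], "rotation": [0, 0, 0.05], "gripper": 1},
  {"slide": [0.4, 1, 0.7], "rotation": [0, 0, 0.05], "gripper": 1},
  {"slide": [0.4, 1, 0.7], "rotation": [0, 0, 0.05], "gripper": 1},
  {"slide": [0.6, 1, 0.5], "rotation": [0, 0, 0.05], "gripper": 1},
  {"slide": [0.6, 1, 0.5], "rotation": [0, 0, 0.05], "gripper": 1},
  {"slide": [0.6, 1, 0.5], "rotation": [0, 0, 0.05], "gripper": 1},
  {"slide": [0.6, 1, 0.5], "rotation": [0, 0, 0.05], "gripper": 1},
])

```text
t: 1.15
position: [0.2585, -0.3144, 0.3357]
tool_rot: [179.9, 0.8, -28.1]
force: [-0.4, 0.6, 0.6]
finger_gap: 1.0
```

Call:
jog_arm([
  {"slide": [0.5, 1, 0.1], "rotation": [0, 0, 0.04], "gripper": 1},
  {"slide": [0.5, 1, 0.1], "rotation": [0, 0, 0.04], "gripper": 1},
  {"slide": [0.5, 1, 0.1], "rotation": [0, 0, 0.04], "gripper": 1},
  {"slide": [0.5, 1, 0.1], "rotation": [0, 0, 0.04], "gripper": 1},
  {"slide": [0.5, 1, 0.1], "rotation": [0, 0, 0.04], "gripper": 1},
  {"slide": [0.5, 1, 0], "rotation": [0, 0, 0.03], "gripper": 1},
  {"slide": [0.5, 1, 0], "rotation": [0, 0, 0.03], "gripper": 1},
  {"slide": [0.5, 1, 0], "rotation": [0, 0, 0.03], "gripper": 1},
  {"slide": [0.5, 1, 0], "rotation": [0, 0, 0.03], "gripper": 1},
  {"slide": [0.5, 1, 0], "rotation": [0, 0, 0], "gripper": 1},
])

```text
t: 2.15
position: [0.3659, -0.0954, 0.3465]
tool_rot: [179.9, 0.9, 2.3]
force: [1.0, -0.4, -0.3]
finger_gap: 1.002
```

Call:
jog_arm([
  {"slide": [0.2, 1, 0], "rotation": [0, 0, 0], "gripper": 1},
  {"slide": [0.2, 1, 0], "rotation": [0, 0, 0], "gripper": 1},
  {"slide": [0.2, 1, 0], "rotation": [0, 0, 0], "gripper": 1},
  {"slide": [0.2, 1, 0], "rotation": [0, 0, 0], "gripper": 1},
  {"slide": [0.2, 1, 0], "rotation": [0, 0, 0], "gripper": 1},
  {"slide": [0, 1, 0], "rotation": [0, 0, 0], "gripper": 1},
  {"slide": [0, 1, 0], "rotation": [0, 0, 0], "gripper": 1},
  {"slide": [0, 1, 0], "rotation": [0, 0, 0], "gripper": 1},
  {"slide": [0, 1, 0], "rotation": [0, 0, 0], "gripper": 1},
  {"slide": [0, 1, 0], "rotation": [0, 0, 0], "gripper": 1},
])

```text
t: 3.15
position: [0.3845, 0.1242, 0.3452]
tool_rot: [-180.0, 1.1, 4.0]
force: [0.0, 0.4, 0.2]
finger_gap: 1.001
```

Call:
jog_arm([
  {"slide": [0, 1, 0], "rotation": [0, 0, 0], "gripper": 1},
  {"slide": [0, 1, 0], "rotation": [0, 0, 0], "gripper": 1},
  {"slide": [0, 1, 0], "rotation": [0, 0, 0], "gripper": 1},
  {"slide": [0, 1, 0], "rotation": [0, 0, 0], "gripper": 1},
  {"slide": [0, 1, 0], "rotation": [0, 0, 0], "gripper": 1},
  {"slide": [0, 1, 0], "rotation": [0, 0, 0], "gripper": 1},
  {"slide": [0, 1, 0], "rotation": [0, 0, 0], "gripper": 1},
  {"slide": [0, 0, 0], "rotation": [0, 0, 0], "gripper": 0},
  {"slide": [0, 0, 0], "rotation": [0, 0, 0], "gripper": 0},
  {"slide": [0, 0, 0], "rotation": [0, 0, 0], "gripper": 0},
])

```text
t: 4.15
position: [0.3764, 0.2794, 0.3443]
tool_rot: [-179.9, 1.4, 5.7]
force: [-0.9, 0.2, -0.3]
finger_gap: 0.521
```

Run:
```python
from h import *
st(); save("wrist","w1",f=1.5)
```

```text
t 4.15 pos [0.3764 0.2794 0.3443] rot [-179.9     1.38    5.69] F [-0.9  0.2 -0.3] M [-0.07 -0.04  0.05] gap 0.521 q [  8.1  13.3 -57.4  80.4  10.2  93.2 -42.5]
```

View pics/w1.png

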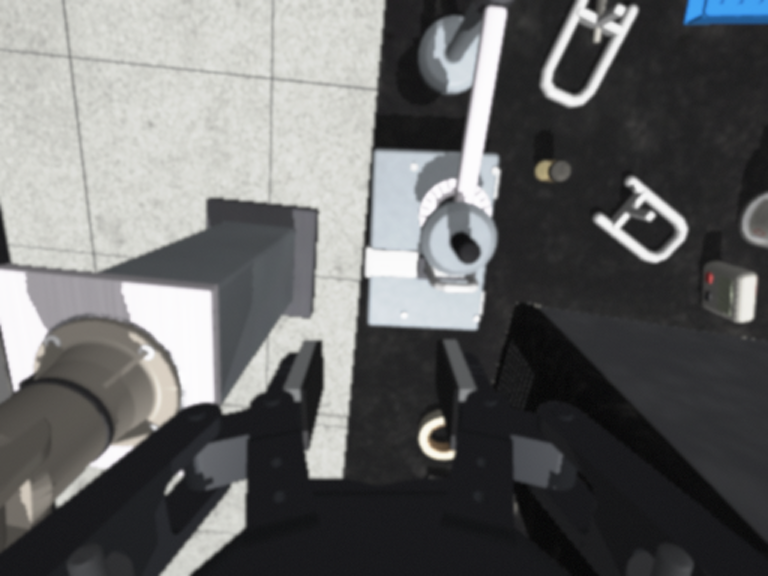

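Run:
```python
import cv2
a=cv2.imread("pics/raw_w1.png")[90:225,230:360]
cv2.imwrite("pics/w1c.png",cv2.resize(a,None,fx=5,fy=4.4,interpolation=cv2.INTER_CUBIC) if 0 else cv2.resize(a,None,fx=4.4,fy=4.4,interpolation=cv2.INTER_CUBIC))
a=cv2.imread("pics/raw_w1.png")[:200,210:470]
cv2.imwrite("pics/w1d.png",cv2.resize(a,None,fx=3,fy=3,interpolation=cv2.INTER_CUBIC))
```

```text
(no output)
```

View pics/w1c.png

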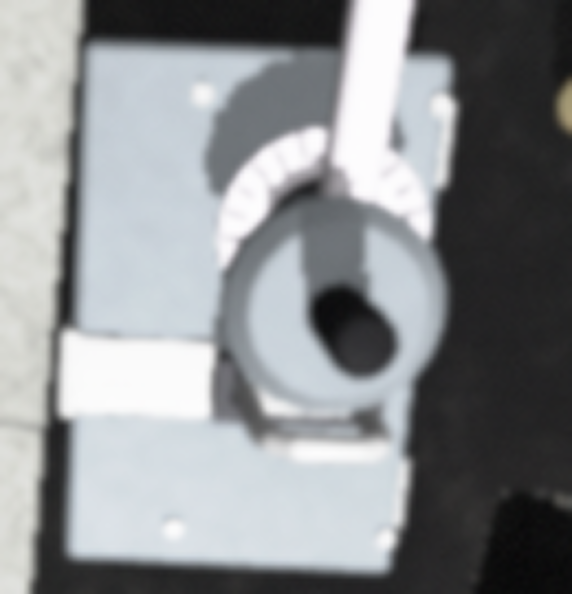

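View pics/w1d.png

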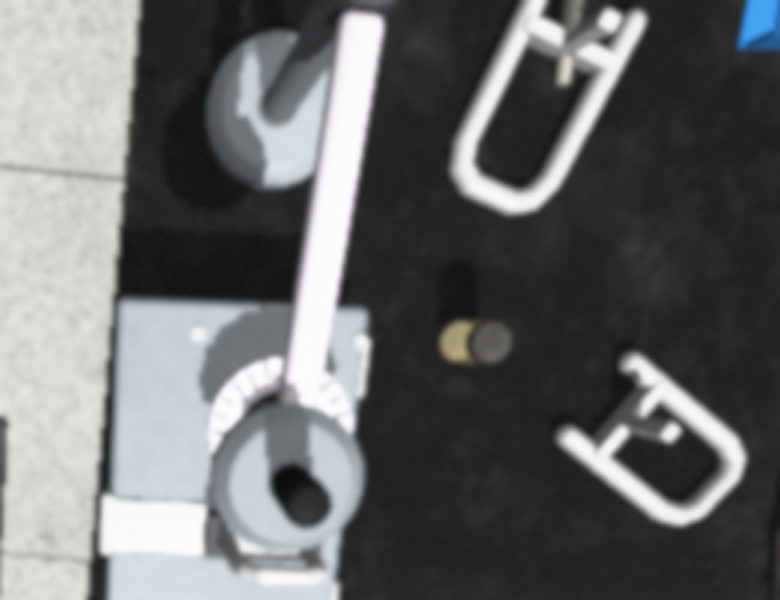

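Run:
```python
from h import *
from scipy.optimize import least_squares
p=np.load("pics/raw_w1.npy",allow_pickle=True).item()
def f(X):
    k=X[:3]
    return np.concatenate([proj("wrist",k+[0,0,.013],p)-[313,168.9],proj("wrist",k-[0,0,.023],p)-[307.3,160.5],
      proj("top",k-[0,0,.0])-[207.5,215.4],proj("side",k-[0,0,.005])-[212.3,160.2]])
r=least_squares(f,[.43,.3,.235]);print(r.x,r.fun.round(2))
print("head ctr at .2", onz("wrist",230+335/4.4,90+300/4.4,.205,p))
for z in (0.0,.02): print("base",onz("wrist",210+278/3,108/3,z,p))
print("store lid corners",[onz("wrist",230+u/4.4,90+v/4.4,.06,p).round(4) for u,v in [(85,40),(453,55),(390,572),(66,557)]])
print("vial top",onz("wrist",210+490/3,342/3,.05,p))
```

```text
[0.43010871 0.30111833 0.23682395] [ 0.04 -0.46 -0.5   0.31  0.47 -0.79  0.49 -0.42]
head ctr at .2 [0.4306472 0.3023562 0.205    ]
base [0.4322201  0.47011393 0.        ]
base [0.42983646 0.46558099 0.02      ]
store lid corners [array([0.355 , 0.3608, 0.06  ]), array([0.4868, 0.3686, 0.06  ]), array([0.4992, 0.1668, 0.06  ]), array([0.3664, 0.1588, 0.06  ])]
vial top [0.55764354 0.35777147 0.05      ]
```

Call:
jog_arm([
  {"slide": [0.7, 0.3, 0], "rotation": [0, -0.008, -0.015], "gripper": 0},
  {"slide": [0.7, 0.3, 0], "rotation": [0, -0.008, -0.015], "gripper": 0},
  {"slide": [0.7, 0.3, 0], "rotation": [0, 0, -0.015], "gripper": 0},
  {"slide": [0.6, 0.2, -0.3], "rotation": [0, 0, -0.015], "gripper": 0},
  {"slide": [0, 0, -0.6], "rotation": [0, 0, 0], "gripper": 0},
  {"slide": [0, 0, -0.6], "rotation": [0, 0, 0], "gripper": 0},
  {"slide": [0, 0, -0.6], "rotation": [0, 0, 0], "gripper": 0},
  {"slide": [0, 0, -0.5], "rotation": [0, 0, 0], "gripper": 0},
  {"slide": [0, 0, 0], "rotation": [0, 0, 0], "gripper": 0},
  {"slide": [0, 0, 0], "rotation": [0, 0, 0], "gripper": 0},
])

```text
t: 5.2
position: [0.4322, 0.2925, 0.2867]
tool_rot: [179.4, -0.0, -0.3]
force: [0.7, 0.5, -0.0]
finger_gap: 0.5
```

Run:
```python
from h import *
st(); save("wrist","w2",f=1.5)
```

```text
t 5.20 pos [0.4322 0.2925 0.2867] rot [ 1.7938e+02 -2.0000e-02 -3.1000e-01] F [ 0.7  0.5 -0. ] M [-0.04 -0.04 -0.05] gap 0.5 q [  3.   20.5 -54.3  81.   16.9  87.2 -50.8]
```

View pics/w2.png

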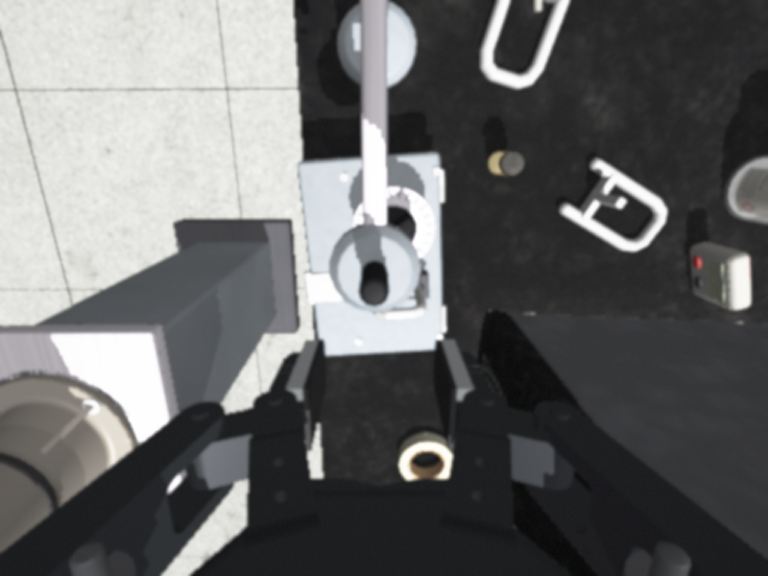

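Run:
```python
from h import *
p=np.load("pics/raw_w2.npy",allow_pickle=True).item()
print(onz("wrist",373/1.5,293/1.5,.250,p), onz("wrist",371/1.5,266/1.5,.214,p))
```

```text
[0.42839638 0.30037469 0.25      ] [0.42668515 0.30458454 0.214     ]
```

Call:
jog_arm([
  {"slide": [-0.15, 0.4, 0], "rotation": [0, 0, 0], "gripper": 0},
  {"slide": [0, 0, -0.6], "rotation": [0.004, 0, 0], "gripper": 0},
  {"slide": [0, 0, -0.6], "rotation": [0, 0, 0], "gripper": 0},
  {"slide": [0, 0, -0.6], "rotation": [0, 0, 0], "gripper": 0},
  {"slide": [0, 0, -0.5], "rotation": [0, 0, 0], "gripper": 0},
  {"slide": [0, 0, 0], "rotation": [0, 0, 0], "gripper": -0.45},
  {"slide": [0, 0, 0], "rotation": [0, 0, 0], "gripper": -0.45},
  {"slide": [0, 0, 0], "rotation": [0, 0, 0], "gripper": -0.45},
  {"slide": [0, 0, 0], "rotation": [0, 0, 0], "gripper": -0.45},
  {"slide": [0, 0, 0], "rotation": [0, 0, 0], "gripper": -0.45},
])

```text
t: 6.25
position: [0.429, 0.305, 0.2413]
tool_rot: [-180.0, -0.3, -0.2]
force: [-0.4, 0.1, -0.5]
finger_gap: 0.277
```

Run:
```python
from h import *
st(); save("wrist","w3",f=1.5)
```

```text
t 6.25 pos [0.429  0.305  0.2413] rot [-179.95   -0.27   -0.22] F [-0.4  0.1 -0.5] M [0.   0.   0.04] gap 0.277 q [  2.2  21.8 -54.   86.2  17.9  80.8 -52.8]
```

View pics/w3.png

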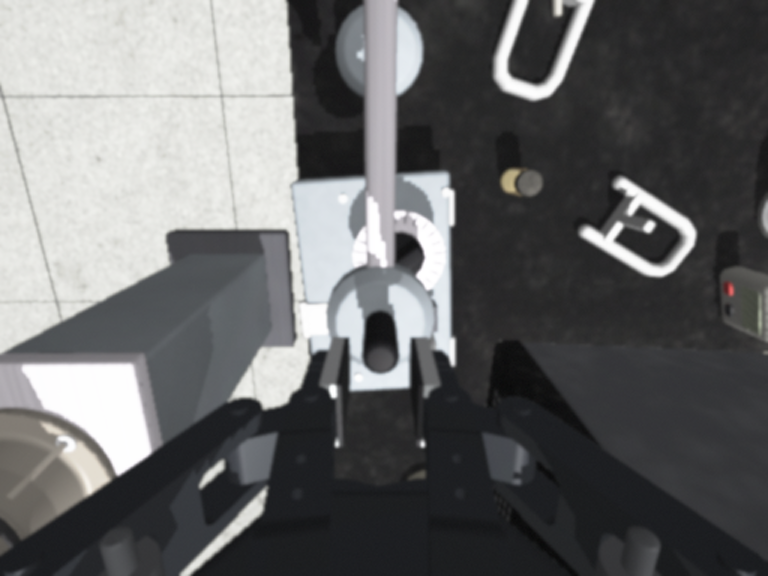

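Run:
```python
from h import *
p=np.load("pics/raw_w3.npy",allow_pickle=True).item()
print(onz("wrist",380/1.5,357/1.5,.250,p))
print(proj("wrist",[.429,.305,.25],p)*1.5, proj("wrist",[.429,.316,.224],p)*1.5,proj("wrist",[.417,.316,.224],p)*1.5)
```

```text
[0.42865974 0.30060026 0.25      ]
[380.77596651 347.53974847] [380.28087157 300.99375257] [354.78704262 301.13316332]
```

Run:
```python
import cv2
a=cv2.imread("pics/raw_w3.png")[190:330,170:340]
a=cv2.convertScaleAbs(a,alpha=2.2,beta=20)
cv2.imwrite("pics/w3c.png",cv2.resize(a,None,fx=4.2,fy=4.2,interpolation=cv2.INTER_CUBIC))
from h import *
save("side","s3",(170,110,290,250),4.2)
```

```text
(no output)
```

View pics/w3c.png

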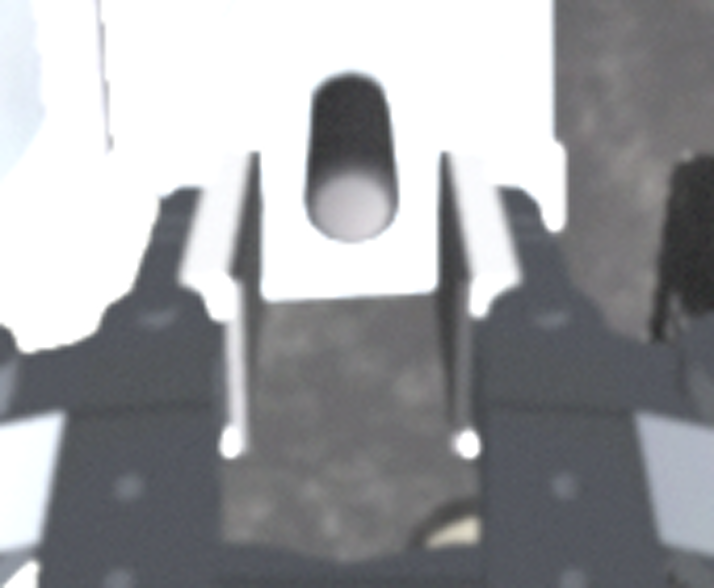

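View pics/s3.png

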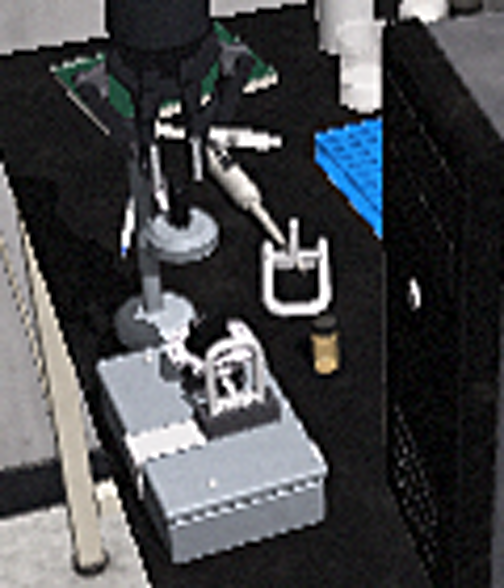

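Run:
```python
from h import *
for z in (.224,.24,.25,.26,.27): print(z,[((proj("side",[x,.305,z])-[170,110])*4.2).round(0) for x in (.416,.429,.442)], [((proj("wrist",[x,.316,z])-[170,190])*4.2).round(0) for x in (.417,.441)])
```

```text
0.224 [array([161., 218.]), array([178., 215.]), array([194., 212.])] [array([280.,  45.]), array([422.,  44.])]
0.24 [array([160., 201.]), array([176., 198.]), array([193., 195.])] [array([274.,  81.]), array([429.,  81.])]
0.25 [array([158., 190.]), array([175., 187.]), array([192., 184.])] [array([270., 108.]), array([434., 107.])]
0.26 [array([157., 179.]), array([174., 176.]), array([191., 172.])] [array([265., 137.]), array([440., 136.])]
0.27 [array([156., 168.]), array([173., 164.]), array([190., 161.])] [array([260., 170.]), array([446., 169.])]
```

Run:
```python
import cv2
a=cv2.imread("pics/raw_s3.png")[120:180,180:250]
a=cv2.convertScaleAbs(a,alpha=1.8,beta=30)
cv2.imwrite("pics/s3c.png",cv2.resize(a,None,fx=9,fy=9,interpolation=cv2.INTER_NEAREST))
```

```text
(no output)
```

View pics/s3c.png

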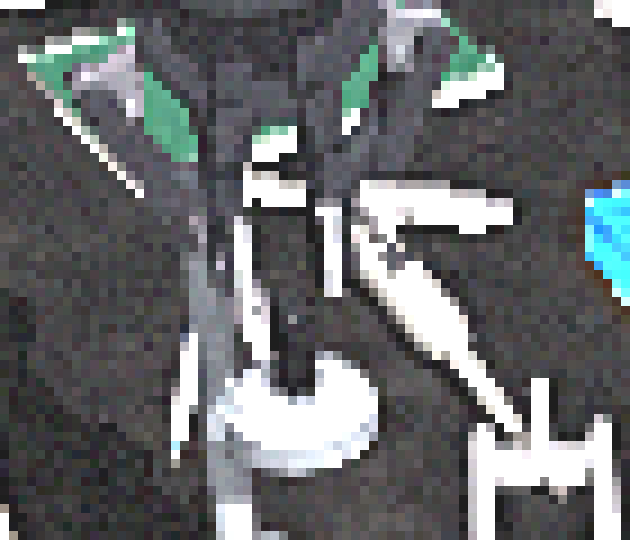

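Call:
jog_arm([
  {"slide": [0, 0, -0.1], "rotation": [0, 0, 0], "gripper": -0.45},
  {"slide": [0, 0, -0.1], "rotation": [0, 0, 0], "gripper": -0.45},
  {"slide": [0, 0, -0.1], "rotation": [0, 0, 0], "gripper": -0.45},
  {"slide": [0, 0, -0.1], "rotation": [0, 0, 0], "gripper": -0.45},
  {"slide": [0, 0, 0], "rotation": [0, 0, 0], "gripper": -0.45},
  {"slide": [0.4, 0, 0], "rotation": [0, 0, 0], "gripper": -0.45},
  {"slide": [0.4, 0.05, 0], "rotation": [0, 0, 0.01], "gripper": -0.45},
  {"slide": [0.4, 0.05, 0], "rotation": [0, 0, 0.02], "gripper": -0.45},
  {"slide": [0.4, 0.05, 0], "rotation": [0, 0, 0.03], "gripper": -0.45},
  {"slide": [0, 0, 0], "rotation": [0, 0, 0], "gripper": -0.45},
])

```text
t: 7.35
position: [0.4637, 0.3077, 0.2323]
tool_rot: [-180.0, -0.2, 5.2]
force: [0.1, -0.4, 0.8]
finger_gap: 0.277
```

Run:
```python
from h import *
st(); save("wrist","w4",f=1.5);
```

```text
t 7.35 pos [0.4637 0.3077 0.2323] rot [-179.98   -0.21    5.16] F [ 0.1 -0.4  0.8] M [-0.01  0.01 -0.02] gap 0.277 q [  1.2  26.2 -53.6  82.4  21.2  81.7 -47.3]
```

View pics/w4.png

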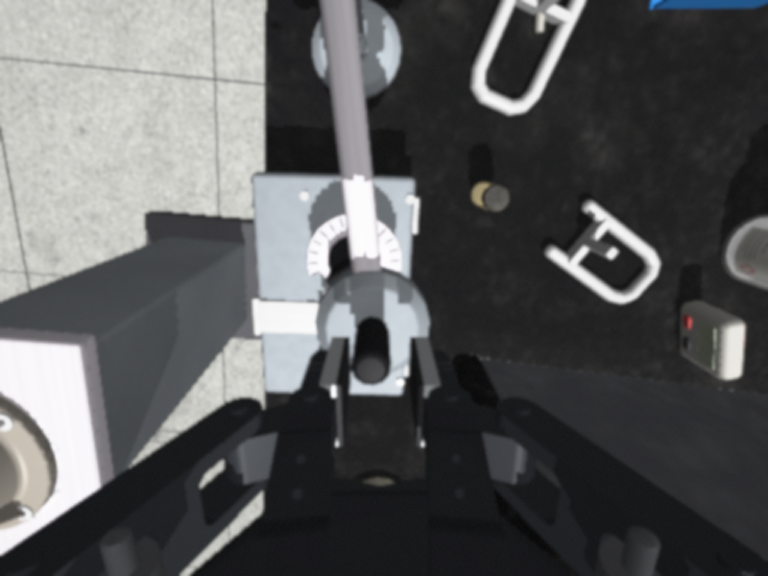

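Call:
jog_arm([
  {"slide": [0.46, 0.12, 0.02], "rotation": [0, 0, 0.045], "gripper": -0.45},
  {"slide": [0.46, 0.14, 0.02], "rotation": [0, 0, 0.045], "gripper": -0.45},
  {"slide": [0.45, 0.17, 0.02], "rotation": [0, 0, 0.045], "gripper": -0.45},
  {"slide": [0.44, 0.2, 0.02], "rotation": [0, 0, 0.045], "gripper": -0.45},
  {"slide": [0.43, 0.22, 0.02], "rotation": [0, 0, 0.045], "gripper": -0.45},
  {"slide": [0.41, 0.25, 0.02], "rotation": [0, 0, 0.045], "gripper": -0.45},
  {"slide": [0.4, 0.27, 0.02], "rotation": [0, 0, 0.045], "gripper": -0.45},
  {"slide": [0.38, 0.3, 0.02], "rotation": [0, 0, 0.045], "gripper": -0.45},
  {"slide": [0.36, 0.32, 0], "rotation": [0, 0, 0.04], "gripper": -0.45},
  {"slide": [0.3, 0.3, 0], "rotation": [0, 0, 0.04], "gripper": -0.45},
])

```text
t: 8.4
position: [0.5431, 0.3518, 0.233]
tool_rot: [179.8, 0.6, 44.2]
force: [-1.4, -1.2, 0.5]
finger_gap: 0.278
```

Run:
```python
from h import *
st(); save("wrist","w5",f=1.5);
```

```text
t 8.40 pos [0.5431 0.3518 0.233 ] rot [179.78   0.59  44.19] F [-1.4 -1.2  0.5] M [-0.13  0.2   0.02] gap 0.278 q [ -5.4  40.  -57.3  65.   32.9  91.2 -10.9]
```

View pics/w5.png

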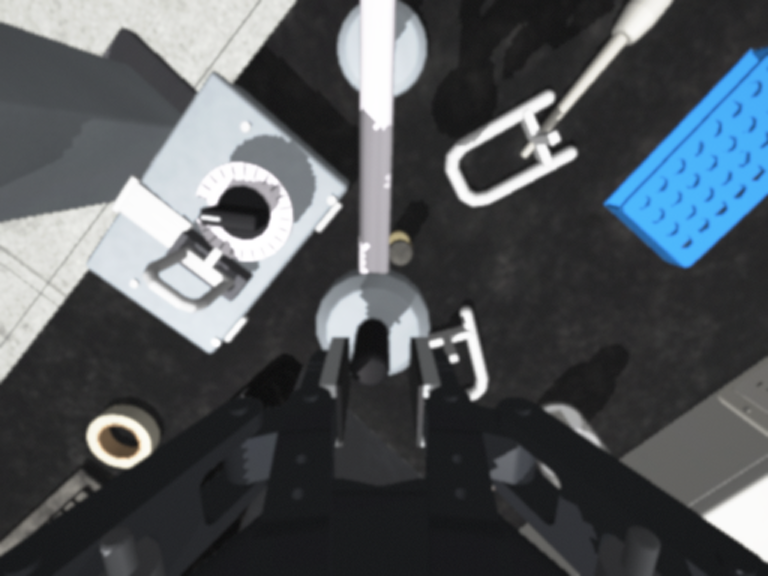

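Run:
```python
from h import *
p=np.load("pics/raw_w5.npy",allow_pickle=True).item()
k=onz("wrist",371/1.5,371/1.5,.250,p);print(k);d=k[:2]-[.430,.4665];print(np.hypot(*d),np.arctan2(d[0],-d[1]))
im=cv2.imread("pics/raw_w5.png")[40:240,50:240]
cv2.imwrite("pics/w5c.png",cv2.resize(im,None,fx=3,fy=3,interpolation=cv2.INTER_CUBIC))
```

```text
[0.54438127 0.34511005 0.25      ]
0.16678907276865865 0.7556803087425938
```

View pics/w5c.png

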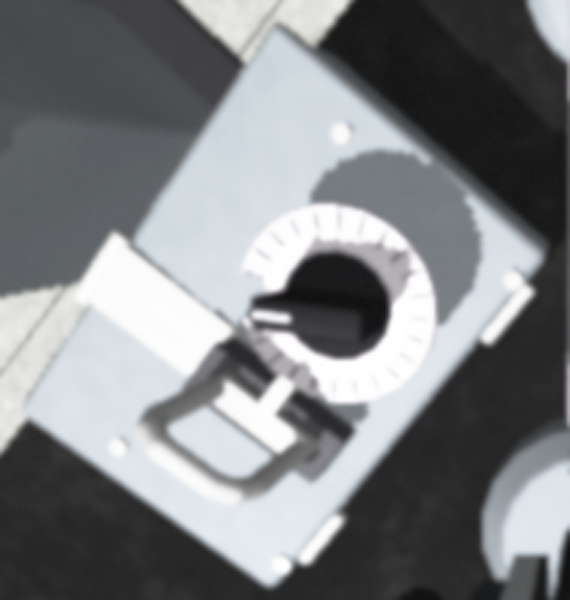

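Call:
jog_arm([
  {"slide": [0.22, 0.2, 0], "rotation": [0, 0, 0.015], "gripper": -0.45},
  {"slide": [0.21, 0.21, 0], "rotation": [0, 0, 0.015], "gripper": -0.45},
  {"slide": [0.2, 0.22, 0], "rotation": [0, 0, 0.01], "gripper": -0.45},
  {"slide": [0, 0, 0], "rotation": [0, 0, 0], "gripper": -0.45},
  {"slide": [0, 0, 0], "rotation": [0, 0, 0], "gripper": -0.3},
  {"slide": [0, 0, 0.4], "rotation": [0, 0, 0], "gripper": -0.2},
  {"slide": [0, 0, 0.8], "rotation": [0, 0, 0], "gripper": -0.2},
  {"slide": [0, 0, 0.8], "rotation": [0, 0, 0], "gripper": -0.2},
  {"slide": [0, 0, 0.8], "rotation": [0, 0, 0], "gripper": -0.2},
  {"slide": [0, 0, 0.4], "rotation": [0, 0, 0], "gripper": -0.2},
])

```text
t: 9.45
position: [0.5567, 0.3646, 0.2999]
tool_rot: [179.8, 0.6, 47.7]
force: [-0.7, 0.0, -0.3]
finger_gap: 0.404
```

Run:
```python
from h import *
st(); save("wrist","w6",f=1.5);
```

```text
t 9.45 pos [0.5567 0.3646 0.2999] rot [179.78   0.6   47.71] F [-0.7  0.  -0.3] M [ 0.01 -0.07  0.01] gap 0.404 q [-10.6  41.1 -57.1  52.   34.3 101.2  -5.1]
```

View pics/w6.png

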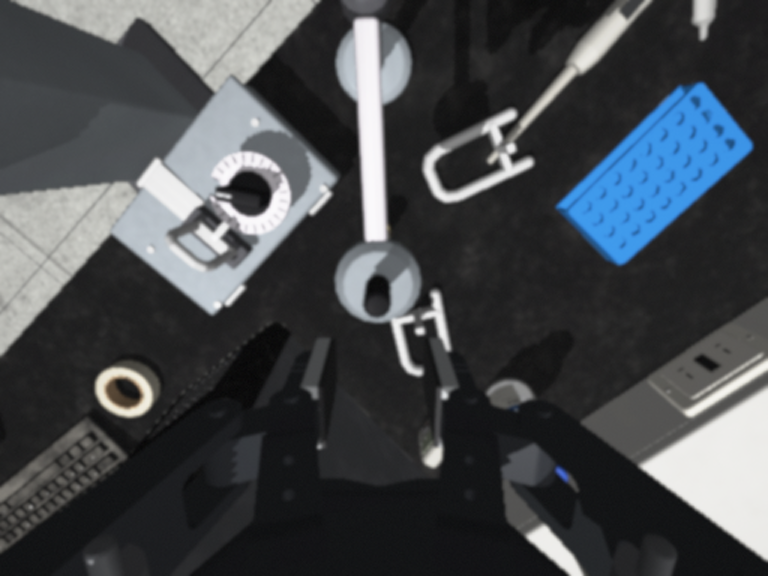

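Run:
```python
from h import *
p=np.load("pics/raw_w6.npy",allow_pickle=True).item()
k=onz("wrist",376.5/1.5,303/1.5,.250,p);k2=onz("wrist",376.5/1.5,281/1.5,.214,p);h=onz("wrist",378/1.5,281/1.5,.207,p)
print(k,k2,h)
for q in (k,k2):
    d=q[:2]-[.430,.4665];print(np.hypot(*d),np.arctan2(d[0],-d[1]))
save("top","t6",(70,130,330,260),3)
```

```text
[0.5563738  0.36128677 0.25      ] [0.55493894 0.36172475 0.214     ] [0.55717771 0.36085272 0.207     ]
0.16443892735471394 0.8765171434996656
0.1630570222545456 0.8729510608894991
```

View pics/t6.png

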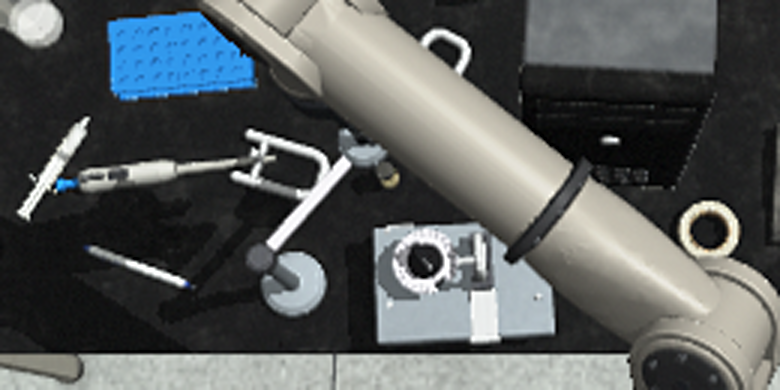

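Run:
```python
from h import *
p=np.load("pics/raw_w5.npy",allow_pickle=True).item()
W=lambda u,v,z:onz("wrist",50+u/3,40+v/3,z,p)
c=W(340,304,.095);print("disc c",c)
for nm,q in dict(end1=(250,272,.095),end2=(245,318,.095),tipA=(253,318,.127),tipB=(292,320,.127),barR=(360,325,.127)).items():
    w=W(*q);d=w-c;print(nm,w.round(4),np.hypot(*d[:2]),np.degrees(np.arctan2(d[1],d[0])))
print("pointer dir",np.degrees(np.arctan2(*(W(253,317,.127)-W(360,324,.127))[[1,0]])))
print("lid corners",[W(u,v,.06).round(4) for u,v in [(278,25),(548,248),(270,587),(28,413)]])
im=cv2.imread("pics/raw_w6.png")[45:215,70:240]
cv2.imwrite("pics/w6c.png",cv2.resize(im,None,fx=3.5,fy=3.5,interpolation=cv2.INTER_CUBIC))
```

```text
disc c [0.44493282 0.30671695 0.095     ]
end1 [0.4139 0.2928 0.095 ] 0.03403005064821334 -155.853928640609
end2 [0.4226 0.2777 0.095 ] 0.03655681096420694 -127.56563961552136
tipA [0.4318 0.2937 0.127 ] 0.018492387539290847 -135.26006285910282
tipB [0.4416 0.3023 0.127 ] 0.005573117246771824 -127.24922952046785
barR [0.4589 0.3169 0.127 ] 0.017264561614650523 35.95247818379325
pointer dir -139.5019955068536
lid corners [array([0.358 , 0.3607, 0.06  ]), array([0.4862, 0.3716, 0.06  ]), array([0.4979, 0.1684, 0.06  ]), array([0.3715, 0.1624, 0.06  ])]
```

View pics/w6c.png

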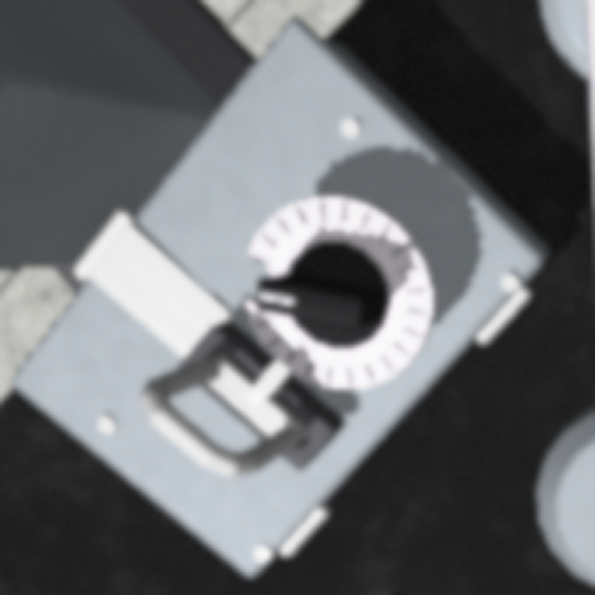

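Call:
jog_arm([
  {"slide": [-0.5, -0.25, 0.2], "rotation": [0, 0, 0.095], "gripper": -0.2},
  {"slide": [-0.5, -0.25, 0], "rotation": [0, 0, 0.095], "gripper": -0.2},
  {"slide": [-0.5, -0.25, 0], "rotation": [0, 0, 0.095], "gripper": -0.2},
  {"slide": [-0.5, -0.25, 0], "rotation": [0, 0, 0.095], "gripper": -0.2},
  {"slide": [-0.5, -0.25, 0], "rotation": [0, 0, 0.095], "gripper": -0.2},
  {"slide": [-0.5, -0.25, 0], "rotation": [0, 0, 0.095], "gripper": -0.2},
  {"slide": [-0.5, -0.25, 0], "rotation": [0, 0, 0.095], "gripper": -0.2},
  {"slide": [-0.5, -0.25, 0], "rotation": [0, 0, 0.095], "gripper": -0.2},
  {"slide": [-0.5, -0.25, 0], "rotation": [0, 0, 0.095], "gripper": -0.2},
  {"slide": [-0.5, -0.25, 0], "rotation": [0, 0, 0.095], "gripper": -0.2},
])

```text
t: 10.55
position: [0.4524, 0.3094, 0.2945]
tool_rot: [-179.8, 1.0, 132.6]
force: [0.5, -0.2, -0.1]
finger_gap: 0.399
```

Run:
```python
from h import *
st(); save("wrist","w7",f=1.5);
```

```text
t 10.55 pos [0.4524 0.3094 0.2945] rot [-179.76    1.01  132.63] F [ 0.5 -0.2 -0.1] M [0.05 0.02 0.03] gap 0.399 q [  7.   30.6 -71.2  76.   29.8  93.4  72.9]
```

View pics/w7.png

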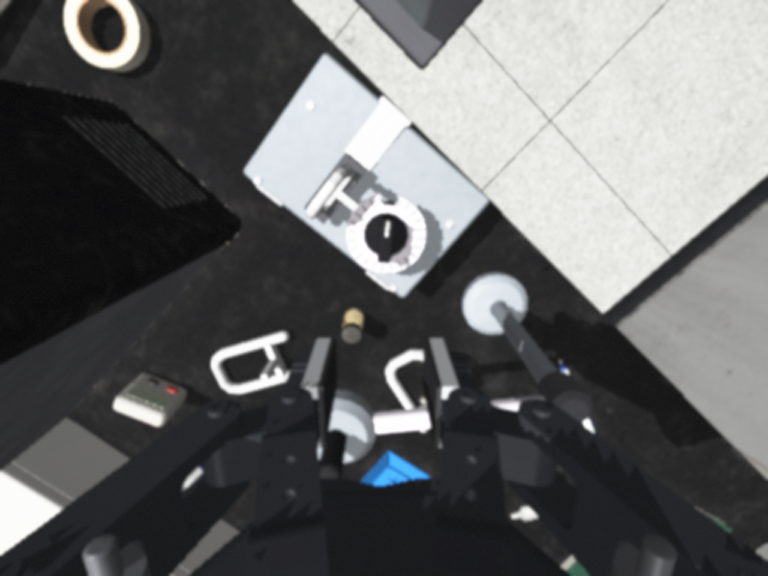

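Run:
```python
from h import *
im=cv2.imread("pics/raw_w7.png")[30:205,155:335]
cv2.imwrite("pics/w7c.png",cv2.resize(im,None,fx=4,fy=4,interpolation=cv2.INTER_CUBIC)[:, :])
print(4*180)
```

```text
720
```

View pics/w7c.png

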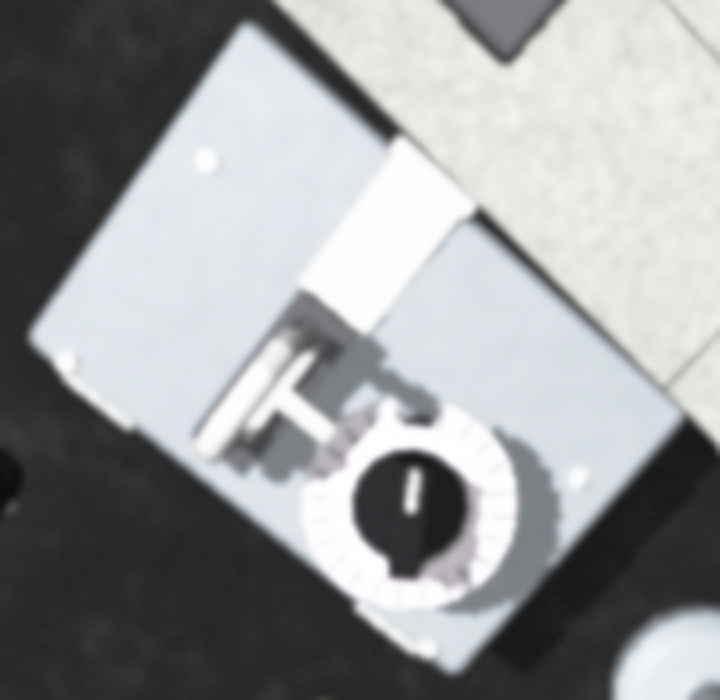

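Run:
```python
from h import *
p=np.load("pics/raw_w7.npy",allow_pickle=True).item()
W=lambda u,v,z:onz("wrist",155+u/4,30+v/4,z,p)
A=lambda d:np.degrees(np.arctan2(d[1],d[0]))
c=W(409,505,.095);print("disc c",c)
g=W(415,410,.095);print("gap",A(g-c),np.hypot(*(g-c)[:2]))
print("mark dir",A(W(415,470,.127)-W(410,512,.127)))
print("hub ctr",W(409,505,.10))
L=[W(u,v,.06) for u,v in [(250,22),(683,418),(457,673),(30,335)]];print(np.round(L,4),np.mean(L,0))
for i,j in ((0,1),(3,2),(1,2),(0,3)): print(A(L[j]-L[i]),np.linalg.norm(L[j]-L[i]))
# bail ends at z .14
for u,v in [(205,450),(288,340)]: print("bail end",W(u,v,.14))
```

```text
disc c [0.4435682  0.30502957 0.095     ]
gap -140.70335841879054 0.031902450281472663
mark dir -143.8169086227764
hub ctr [0.44287581 0.30439632 0.1       ]
[[0.366  0.1614 0.06  ]
 [0.3574 0.3608 0.06  ]
 [0.4844 0.3686 0.06  ]
 [0.4956 0.1677 0.06  ]] [0.4258616  0.26461324 0.06      ]
92.46930248017327 0.19953238433619835
93.18126631656148 0.2011616879119103
3.5037722328358583 0.12722359483852658
2.771062785288147 0.12970425169584124
bail end [0.46611244 0.2441403  0.14      ]
bail end [0.42591382 0.24164776 0.14      ]
```

Call:
jog_arm([
  {"slide": [0, 0, 0], "rotation": [0, 0, -0.098], "gripper": -0.2},
  {"slide": [0, 0, 0], "rotation": [0, 0, -0.098], "gripper": -0.2},
  {"slide": [0, 0, 0], "rotation": [0, 0, -0.098], "gripper": -0.2},
  {"slide": [0, 0, 0], "rotation": [0, 0, -0.098], "gripper": -0.2},
  {"slide": [0, 0, 0], "rotation": [0, 0, -0.098], "gripper": -0.2},
  {"slide": [0, 0, 0], "rotation": [0, 0, -0.098], "gripper": -0.2},
  {"slide": [0, 0, 0], "rotation": [0, 0, -0.098], "gripper": -0.2},
  {"slide": [0, 0, 0], "rotation": [0, 0, -0.098], "gripper": -0.2},
  {"slide": [0, 0, 0], "rotation": [0, 0, -0.098], "gripper": -0.2},
  {"slide": [0, 0, 0], "rotation": [0, 0, -0.098], "gripper": -0.2},
])

```text
t: 11.6
position: [0.4506, 0.3056, 0.2884]
tool_rot: [-179.5, 1.5, 46.6]
force: [0.4, -0.8, -0.4]
finger_gap: 0.399
```

Call:
jog_arm([
  {"slide": [0, 0, 0], "rotation": [0, 0, -0.098], "gripper": -0.2},
  {"slide": [0, 0, 0], "rotation": [0, 0, -0.098], "gripper": -0.2},
  {"slide": [0, 0, 0], "rotation": [0, 0, -0.098], "gripper": -0.2},
  {"slide": [0, 0, 0], "rotation": [0, 0, -0.098], "gripper": -0.2},
  {"slide": [0, 0, 0], "rotation": [0, 0, -0.098], "gripper": -0.2},
  {"slide": [0, 0, 0], "rotation": [0, 0, -0.098], "gripper": -0.2},
  {"slide": [0, 0, 0], "rotation": [0, 0, -0.098], "gripper": -0.2},
  {"slide": [0, 0, 0], "rotation": [0, 0, -0.098], "gripper": -0.2},
  {"slide": [0, 0, 0], "rotation": [0, 0, -0.098], "gripper": -0.2},
  {"slide": [0, 0, 0], "rotation": [0, 0, -0.09], "gripper": -0.2},
])

```text
t: 12.6
position: [0.4508, 0.3031, 0.281]
tool_rot: [-180.0, 1.9, -39.0]
force: [-0.4, -1.1, -0.5]
finger_gap: 0.402
```

Run:
```python
from h import *
st()
```

```text
t 12.60 pos [0.4508 0.3031 0.281 ] rot [-179.96    1.93  -38.95] F [-0.4 -1.1 -0.5] M [-0.04 -0.01  0.01] gap 0.402 q [ -9.2  19.3 -34.9  78.6   9.   85.7 -82.2]
```

Call:
jog_arm([
  {"slide": [-0.2, 0.1, 0], "rotation": [-0.014, -0.0175, -0.07], "gripper": -0.2},
  {"slide": [-0.15, 0, -0.4], "rotation": [0, 0, -0.07], "gripper": -0.2},
  {"slide": [0, 0, -0.8], "rotation": [0, 0, 0], "gripper": -0.2},
  {"slide": [0, 0, -0.8], "rotation": [0, 0, 0], "gripper": -0.2},
  {"slide": [0, 0, -0.8], "rotation": [0, 0, 0], "gripper": -0.2},
  {"slide": [0, 0, -0.8], "rotation": [0, 0, 0], "gripper": -0.2},
  {"slide": [0, 0, -0.8], "rotation": [0, 0, 0], "gripper": -0.2},
  {"slide": [0, 0, -0.8], "rotation": [0, 0, 0], "gripper": -0.2},
  {"slide": [0, 0, -0.8], "rotation": [0, 0, 0], "gripper": -0.2},
  {"slide": [0, 0, -0.3], "rotation": [0, 0, 0], "gripper": -0.2},
])

```text
t: 13.6
position: [0.443, 0.3034, 0.1454]
tool_rot: [179.8, -0.2, -53.2]
force: [-1.3, -0.6, -0.2]
finger_gap: 0.402
```

Run:
```python
from h import *
st(); save("wrist","w8",f=1.5); save("side","s8",(190,140,260,200),9)
```

```text
t 13.60 pos [0.443  0.3034 0.1454] rot [179.83  -0.24 -53.17] F [-1.3 -0.6 -0.2] M [0.02 0.04 0.  ] gap 0.402 q [ -12.6   22.2  -31.5   93.7   12.6   67.7 -100.3]
```

View pics/w8.png

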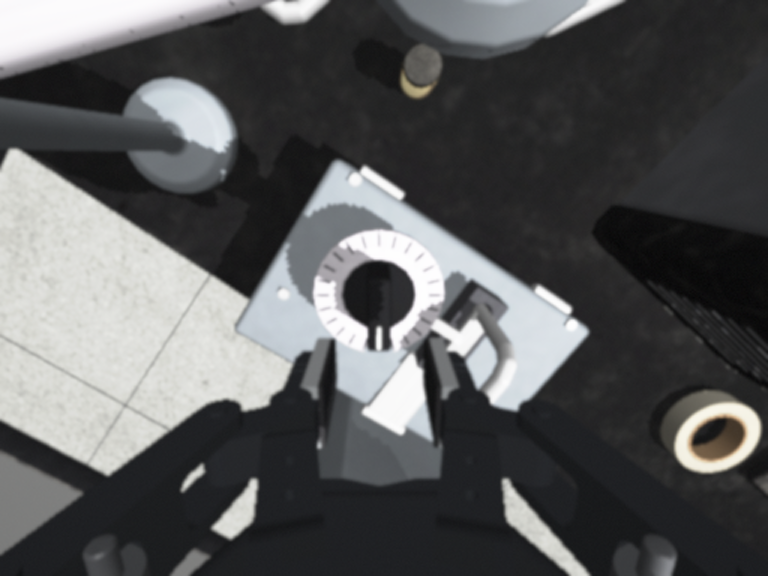

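View pics/s8.png

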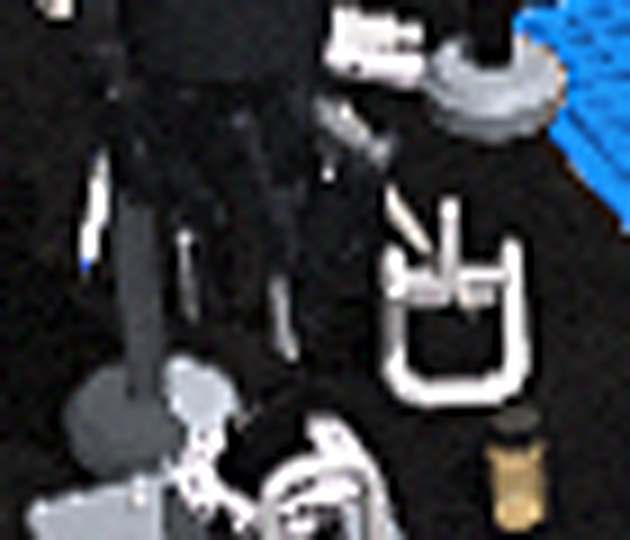

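Run:
```python
from h import *
p=np.load("pics/raw_w8.npy",allow_pickle=True).item()
a=np.radians(-53.2);j=np.array([np.cos(a),np.sin(a)]);w=np.array([-np.sin(a),np.cos(a)]);c=np.array([.443,.3034])
for z in (.128,.14,.15,.16,.17):
  r=[]
  for s in (-1,1):
    for k in (-1,0,1):
      X=[*(c+s*j*.020+w*k*.011),z]; r.append(((proj("side",X)-[190,140])*9).round(0).tolist())
  r2=[(proj("wrist",[*(c+s*j*.017+w*.011),z],p)*1.5).round(0).tolist() for s in (-1,1)]
  print(z,r,r2)
W=lambda u,v,z:onz("wrist",u/1.5,v/1.5,z,p)
A=lambda d:np.degrees(np.arctan2(d[1],d[0]))
print("disc c",W(379,290,.095),"bar dir",A(W(379,345,.127)-W(379,300,.127)))
```

```text
0.128 [[199.0, 396.0], [217.0, 381.0], [235.0, 366.0], [283.0, 431.0], [301.0, 416.0], [319.0, 401.0]] [[343.0, 300.0], [415.0, 300.0]]
0.14 [[196.0, 370.0], [215.0, 356.0], [233.0, 341.0], [281.0, 405.0], [299.0, 390.0], [317.0, 375.0]] [[341.0, 310.0], [418.0, 310.0]]
0.15 [[194.0, 349.0], [213.0, 334.0], [231.0, 320.0], [279.0, 384.0], [297.0, 369.0], [315.0, 354.0]] [[339.0, 319.0], [420.0, 319.0]]
0.16 [[192.0, 327.0], [211.0, 312.0], [229.0, 298.0], [277.0, 362.0], [295.0, 347.0], [313.0, 332.0]] [[337.0, 329.0], [423.0, 329.0]]
0.17 [[190.0, 305.0], [208.0, 291.0], [227.0, 276.0], [275.0, 340.0], [294.0, 325.0], [312.0, 310.0]] [[334.0, 340.0], [426.0, 340.0]]
disc c [0.44668401 0.30620353 0.095     ] bar dir -143.21986275330784
```

Call:
jog_arm([
  {"slide": [0.1, 0.07, -0.3], "rotation": [0, 0, 0], "gripper": -0.2},
  {"slide": [0, 0, -0.3], "rotation": [0, 0, 0], "gripper": -0.2},
  {"slide": [0, 0, -0.3], "rotation": [0, 0, 0], "gripper": -0.2},
  {"slide": [0, 0, -0.3], "rotation": [0, 0, 0], "gripper": -0.2},
  {"slide": [0, 0, -0.1], "rotation": [0, 0, 0], "gripper": -0.4},
  {"slide": [0, 0, 0], "rotation": [0, 0, 0], "gripper": -0.4},
  {"slide": [0, 0, 0], "rotation": [0, 0, 0], "gripper": -0.4},
  {"slide": [0, 0, 0], "rotation": [0, 0, 0], "gripper": -0.4},
  {"slide": [0, 0, 0], "rotation": [0, 0, 0], "gripper": -0.4},
  {"slide": [0, 0, 0], "rotation": [0, 0, 0], "gripper": -0.4},
])

```text
t: 14.7
position: [0.4476, 0.307, 0.1212]
tool_rot: [-179.7, -0.3, -53.2]
force: [-0.3, -0.0, 0.1]
finger_gap: 0.299
```

Run:
```python
from h import *
st(); save("wrist","w9",(190,170,320,310),4.2); save("side","s9",(190,140,260,200),9)
```

```text
t 14.70 pos [0.4476 0.307  0.1212] rot [-179.74   -0.26  -53.25] F [-0.3 -0.   0.1] M [0.01 0.06 0.01] gap 0.299 q [ -13.2   23.9  -31.1   95.2   13.7   64.5 -101.2]
```

View pics/w9.png

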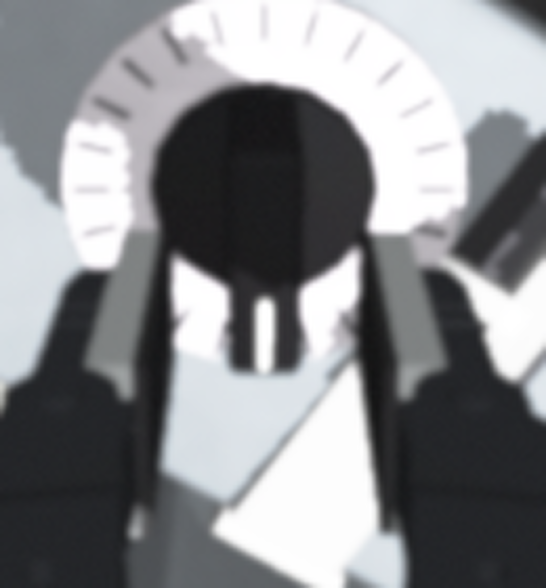

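View pics/s9.png

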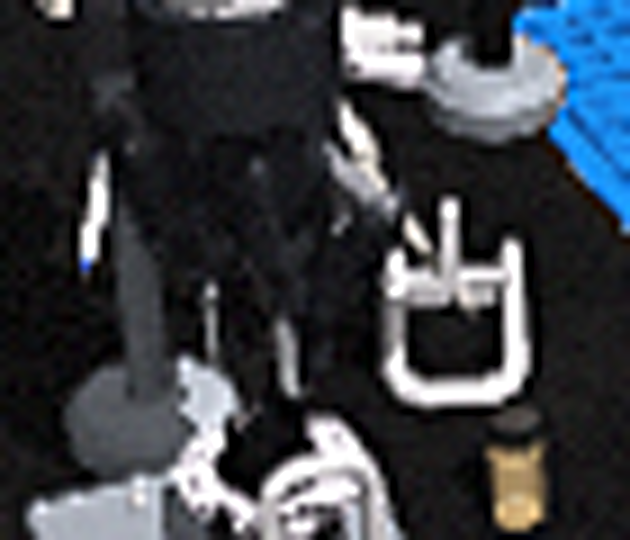

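Call:
jog_arm([
  {"slide": [0, 0, 0], "rotation": [0, 0, 0], "gripper": -0.85},
  {"slide": [0, 0, 0], "rotation": [0, 0, 0], "gripper": -0.85},
  {"slide": [0, 0, 0], "rotation": [0, 0, 0], "gripper": -0.85},
  {"slide": [0, 0, 0], "rotation": [0, 0, 0], "gripper": -0.85},
  {"slide": [0, 0, 0], "rotation": [0, 0, 0], "gripper": -0.85},
  {"slide": [0, 0, 0], "rotation": [0, 0, 0], "gripper": -0.85},
  {"slide": [0, 0, 0], "rotation": [0, 0, 0], "gripper": -0.85},
  {"slide": [0, 0, 0], "rotation": [0, 0, 0], "gripper": -0.85},
  {"slide": [0, 0, 0], "rotation": [0, 0, 0], "gripper": -0.85},
  {"slide": [0, 0, 0], "rotation": [0, 0, 0], "gripper": -0.85},
])

```text
t: 15.8
position: [0.4476, 0.307, 0.1213]
tool_rot: [-179.7, -0.3, -53.3]
force: [0.0, -0.3, -0.0]
finger_gap: 0.079
```

Run:
```python
from h import *
st(); save("wrist","w10",(190,170,320,310),4.2); save("side","s10",(190,140,260,200),9)
```

```text
t 15.80 pos [0.4476 0.307  0.1213] rot [-179.73   -0.27  -53.25] F [ 0.  -0.3 -0. ] M [-0.03  0.04  0.01] gap 0.079 q [ -13.2   23.9  -31.1   95.2   13.7   64.5 -101.2]
```

View pics/w10.png

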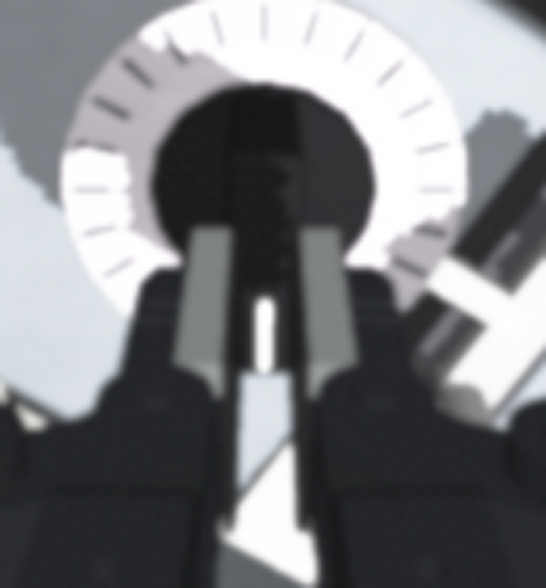

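View pics/s10.png

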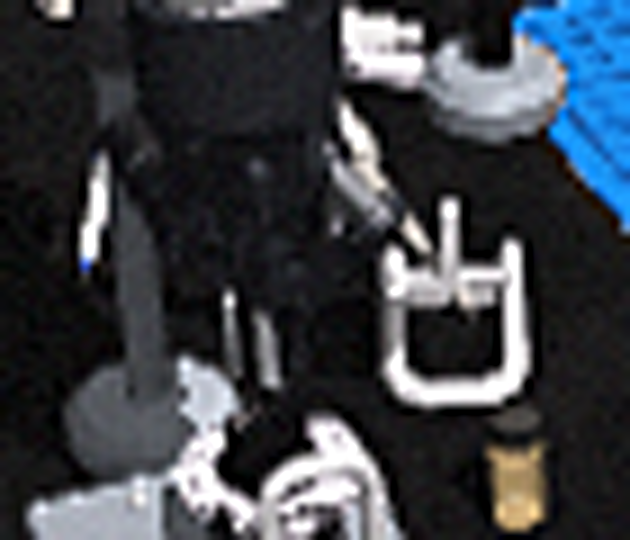

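Run:
```python
from h import *
p=np.load("pics/raw_w10.npy",allow_pickle=True).item()
a=np.radians(-53.2);j=np.array([np.cos(a),np.sin(a)]);w=np.array([-np.sin(a),np.cos(a)]);c=np.array([.4476,.307])
for z in (.105,.115,.125,.135,.145,.155):
  r=[((proj("side",[*(c+s*j*.009-w*.011),z])-[190,140])*9).round(0).tolist() for s in (-1,1)]
  r2=[((proj("wrist",[*(c+s*j*.0045+w*.011),z],p)-[190,170])*4.2).round(0).tolist() for s in (-1,1)]
  print(z,r,r2)
for z in (.127,): # bar corners
  c2=np.array([.4438,.305]);b=np.radians(-143.2);bd=np.array([np.cos(b),np.sin(b)]);bn=np.array([-bd[1],bd[0]])
  print([((proj("wrist",[*(c2+bd*.019*k+bn*.006*s),z],p)-[190,170])*4.2).round(0).tolist() for k in(-1,1) for s in (-1,1)])
  print([((proj("side",[*(c2+bd*.019*k+bn*.006*s),z])-[190,140])*9).round(0).tolist() for k in(-1,1) for s in (-1,1)])
```

```text
0.105 [[236.0, 445.0], [273.0, 461.0]] [[237.0, 129.0], [291.0, 129.0]]
0.115 [[234.0, 425.0], [271.0, 440.0]] [[236.0, 151.0], [293.0, 151.0]]
0.125 [[232.0, 404.0], [269.0, 419.0]] [[235.0, 176.0], [295.0, 175.0]]
0.135 [[230.0, 382.0], [268.0, 398.0]] [[233.0, 203.0], [297.0, 203.0]]
0.145 [[228.0, 361.0], [266.0, 377.0]] [[232.0, 234.0], [299.0, 233.0]]
0.155 [[226.0, 339.0], [264.0, 355.0]] [[230.0, 269.0], [302.0, 268.0]]
[[219.0, 157.0], [301.0, 157.0], [223.0, 382.0], [299.0, 382.0]]
[[278.0, 367.0], [303.0, 377.0], [216.0, 418.0], [241.0, 429.0]]
```

Call:
jog_arm([
  {"slide": [-0.13, -0.07, 0], "rotation": [0, 0, 0], "gripper": -0.4},
  {"slide": [0, 0, 0], "rotation": [0, 0, 0], "gripper": -0.4},
  {"slide": [0, 0, 0], "rotation": [0, 0, 0], "gripper": -0.4},
  {"slide": [0, 0, -0.25], "rotation": [0, 0, 0], "gripper": -0.4},
  {"slide": [0, 0, -0.25], "rotation": [0, 0, 0], "gripper": -0.4},
  {"slide": [0, 0, -0.25], "rotation": [0, 0, 0], "gripper": -0.4},
  {"slide": [0, 0, -0.25], "rotation": [0, 0, 0], "gripper": -0.4},
  {"slide": [0, 0, -0.2], "rotation": [0, 0, 0], "gripper": -0.4},
  {"slide": [0, 0, 0], "rotation": [0, 0, 0], "gripper": -0.4},
  {"slide": [0, 0, 0], "rotation": [0, 0, 0], "gripper": -0.4},
])

```text
t: 16.9
position: [0.4442, 0.305, 0.0943]
tool_rot: [-179.8, -0.3, -53.3]
force: [-0.3, 0.1, -0.5]
finger_gap: 0.304
```

Run:
```python
from h import *
st(); save("wrist","w11",(170,150,340,310),3.7); save("side","s11",(190,140,260,200),9)
```

```text
t 16.90 pos [0.4442 0.305  0.0943] rot [-179.84   -0.26  -53.25] F [-0.3  0.1 -0.5] M [ 0.04  0.04 -0.03] gap 0.304 q [ -13.5   25.1  -30.6   97.6   14.6   61.1 -102.1]
```

View pics/w11.png

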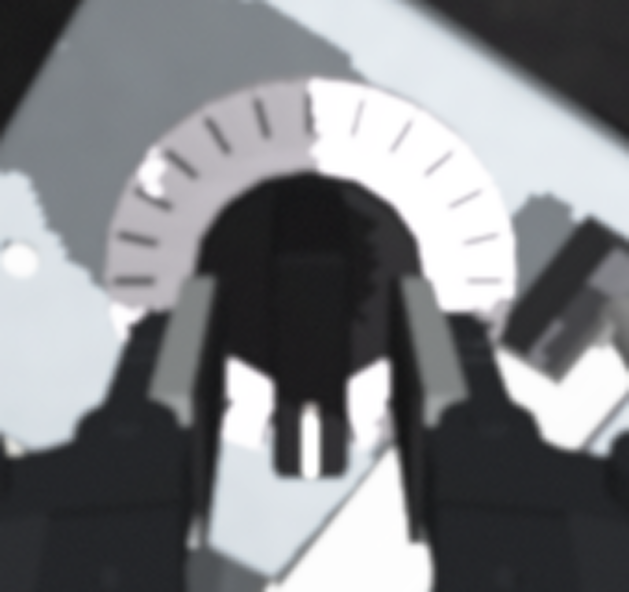

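View pics/s11.png

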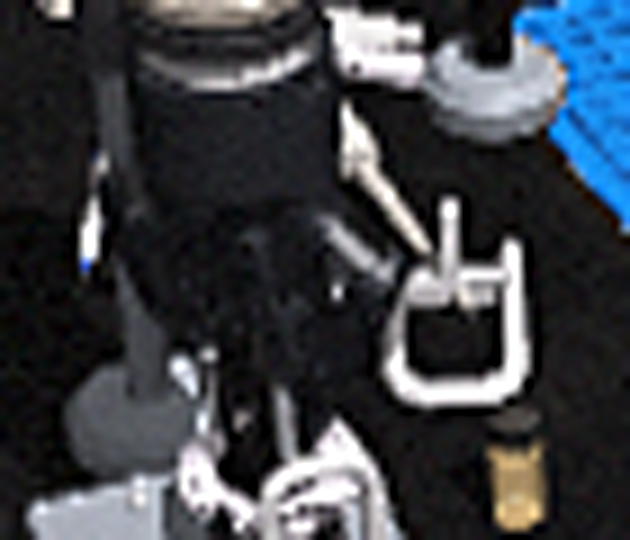

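Call:
jog_arm([
  {"slide": [0, 0, -0.2], "rotation": [0, 0, 0], "gripper": -0.4},
  {"slide": [0, 0, -0.2], "rotation": [0, 0, 0], "gripper": -0.4},
  {"slide": [0, 0, -0.2], "rotation": [0, 0, 0], "gripper": -0.4},
  {"slide": [0, 0, 0], "rotation": [0, 0, 0], "gripper": -0.4},
  {"slide": [0, 0, 0], "rotation": [0, 0, 0], "gripper": -0.7},
  {"slide": [0, 0, 0], "rotation": [0, 0, 0], "gripper": -0.8},
  {"slide": [0, 0, 0], "rotation": [0, 0, 0], "gripper": -0.9},
  {"slide": [0, 0, 0], "rotation": [0, 0, 0], "gripper": -1},
  {"slide": [0, 0, 0], "rotation": [0, 0, 0], "gripper": -1},
  {"slide": [0, 0, 0], "rotation": [0, 0, 0], "gripper": -1},
])

```text
t: 18.0
position: [0.4448, 0.305, 0.082]
tool_rot: [-179.8, -0.2, -53.4]
force: [0.6, -0.7, -0.1]
finger_gap: 0.127
```

Run:
```python
from h import *
st(); save("wrist","w12",(170,150,340,310),3.7)
```

```text
t 18.00 pos [0.4448 0.305  0.082 ] rot [-179.77   -0.24  -53.39] F [ 0.6 -0.7 -0.1] M [ 0.05  0.13 -0.08] gap 0.127 q [ -13.7   25.9  -30.3   98.4   15.1   59.5 -102.6]
```

View pics/w12.png

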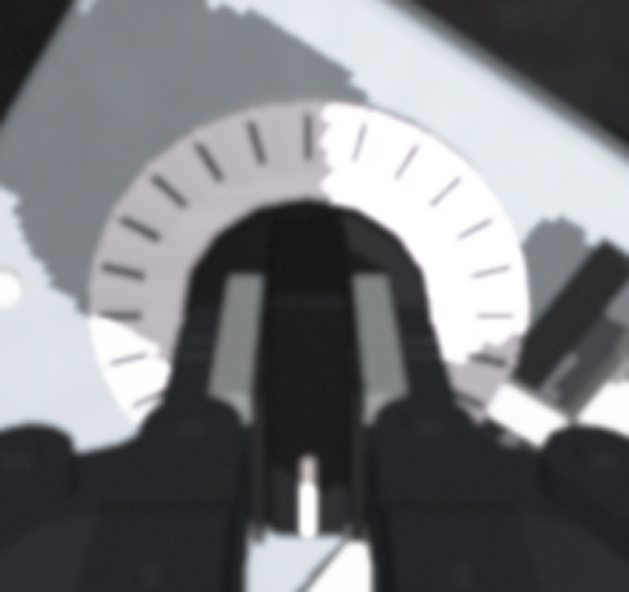

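Call:
jog_arm([
  {"slide": [0, 0, 0], "rotation": [0, 0, 0.035], "gripper": -1},
  {"slide": [0, 0, 0], "rotation": [0, 0, 0.035], "gripper": -1},
  {"slide": [0, 0, 0], "rotation": [0, 0, 0.035], "gripper": -1},
  {"slide": [0, 0, 0], "rotation": [0, 0, 0.035], "gripper": -1},
  {"slide": [0, 0, 0], "rotation": [0, 0, 0.035], "gripper": -1},
  {"slide": [0, 0, 0], "rotation": [0, 0, 0.035], "gripper": -1},
  {"slide": [0, 0, 0], "rotation": [0, 0, 0.035], "gripper": -1},
  {"slide": [0, 0, 0], "rotation": [0, 0, 0.035], "gripper": -1},
  {"slide": [0, 0, 0], "rotation": [0, 0, 0.035], "gripper": -1},
  {"slide": [0, 0, 0], "rotation": [0, 0, 0], "gripper": -1},
])

```text
t: 19.05
position: [0.4449, 0.305, 0.082]
tool_rot: [-179.8, -0.2, -25.2]
force: [-0.2, 0.0, -0.1]
finger_gap: 0.128
```

Run:
```python
from h import *
st(); save("wrist","w13",(170,150,340,310),3.7)
```

```text
t 19.05 pos [0.4449 0.305  0.082 ] rot [-179.76   -0.25  -25.21] F [-0.2  0.  -0.1] M [-0.04  0.16 -0.11] gap 0.128 q [ -9.1  27.3 -36.7  98.3  18.5  60.2 -77.2]
```

View pics/w13.png

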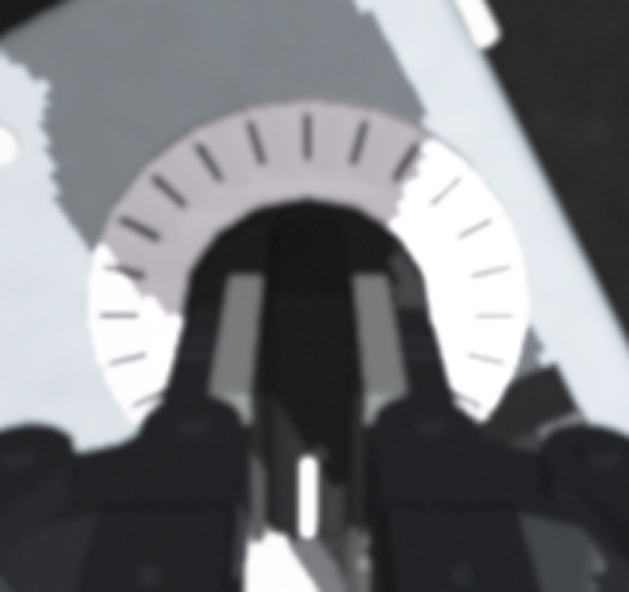

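Call:
jog_arm([
  {"slide": [0, 0, 0], "rotation": [0, 0, 0.035], "gripper": -1},
  {"slide": [0, 0, 0], "rotation": [0, 0, 0.035], "gripper": -1},
  {"slide": [0, 0, 0], "rotation": [0, 0, 0.035], "gripper": -1},
  {"slide": [0, 0, 0], "rotation": [0, 0, 0.035], "gripper": -1},
  {"slide": [0, 0, 0], "rotation": [0, 0, 0.035], "gripper": -1},
  {"slide": [0, 0, 0], "rotation": [0, 0, 0.035], "gripper": -1},
  {"slide": [0, 0, 0], "rotation": [0, 0, 0.035], "gripper": -1},
  {"slide": [0, 0, 0], "rotation": [0, 0, 0.035], "gripper": -1},
  {"slide": [0, 0, 0], "rotation": [0, 0, 0.035], "gripper": -1},
  {"slide": [0, 0, 0], "rotation": [0, 0, 0], "gripper": -1},
])

```text
t: 20.1
position: [0.4449, 0.305, 0.082]
tool_rot: [-179.8, -0.3, 2.2]
force: [-0.1, 0.2, 0.1]
finger_gap: 0.125
```

Run:
```python
from h import *
st(); save("wrist","w14",(170,100,340,310),2.8)
```

```text
t 20.10 pos [0.4449 0.305  0.082 ] rot [-179.79   -0.26    2.24] F [-0.1  0.2  0.1] M [-0.09  0.13  0.17] gap 0.125 q [ -4.8  29.  -42.9  98.1  22.2  61.3 -52.7]
```

View pics/w14.png

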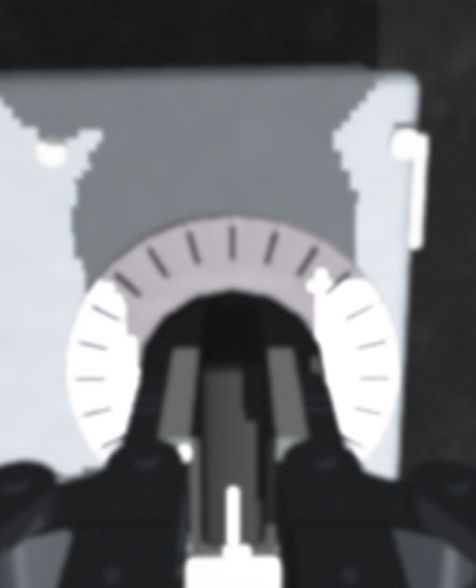

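Call:
jog_arm([
  {"slide": [0, 0, 0], "rotation": [0, 0, 0.012], "gripper": -1},
  {"slide": [0, 0, 0], "rotation": [0, 0, 0], "gripper": -0.8},
  {"slide": [0, 0, 0], "rotation": [0, 0, 0], "gripper": -0.6},
  {"slide": [0, 0, 0], "rotation": [0, 0, 0], "gripper": -0.4},
  {"slide": [0, 0, 0], "rotation": [0, 0, 0], "gripper": -0.4},
  {"slide": [0, 0, 0.5], "rotation": [0, 0, 0], "gripper": -0.4},
  {"slide": [0, 0, 1], "rotation": [0, 0, 0], "gripper": -0.4},
  {"slide": [0, 0, 1], "rotation": [0, 0, 0], "gripper": -0.4},
  {"slide": [0, 0, 1], "rotation": [0, 0, 0], "gripper": -0.4},
  {"slide": [0, 0, 0.7], "rotation": [0, 0, 0], "gripper": -0.4},
])

```text
t: 21.15
position: [0.4434, 0.3046, 0.1697]
tool_rot: [-179.9, -0.1, 3.2]
force: [-0.5, -0.1, -0.0]
finger_gap: 0.299
```

Run:
```python
from h import *
st(); save("wrist","w15",(150,80,350,290),2.8)
```

```text
t 21.15 pos [0.4434 0.3046 0.1697] rot [-1.7987e+02 -1.3000e-01  3.1900e+00] F [-0.5 -0.1 -0. ] M [ 0.03 -0.01 -0.05] gap 0.299 q [ -2.7  24.1 -45.7  91.5  17.9  71.8 -48.3]
```

View pics/w15.png

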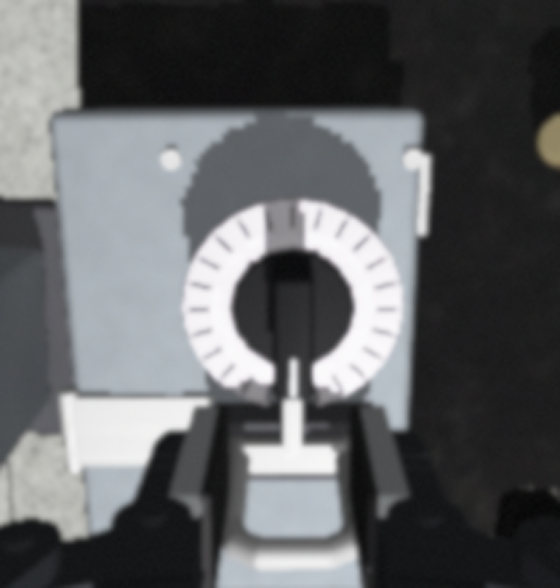

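Run:
```python
from h import *
p=np.load("pics/raw_w15.npy",allow_pickle=True).item()
W=lambda u,v,z:onz("wrist",150+u/2.8,80+v/2.8,z,p)
A=lambda d:np.degrees(np.arctan2(d[1],d[0]))
c=W(293,307,.095);g=(W(273,382,.095)+W(315,382,.095))/2
print(c,"gap",A(g-c),"mark",A(W(293,396,.127)-W(293,310,.127)))
print("far edge",A(W(422,112,.06)-W(52,114,.06)),"right edge",A(W(408,428,.06)-W(424,116,.06)),"left",A(W(88,530,.06)-W(52,116,.06)))
print("tongue dir",A(W(293,400,.082)-W(291,455,.082)),W(291,462,.081))
im=cv2.imread("pics/raw_w15.png")[200:320,200:305]
cv2.imwrite("pics/w15d.png",cv2.resize(im,None,fx=5,fy=5,interpolation=cv2.INTER_CUBIC))
```

```text
[0.44453939 0.30524864 0.095     ] gap -86.00421731495743 mark -86.73148126674553
far edge 3.445599668422421 right edge -86.7361940441578 left -87.15769975884434
tongue dir 91.36502536640984 [0.44763852 0.23982304 0.081     ]
```

View pics/w15d.png

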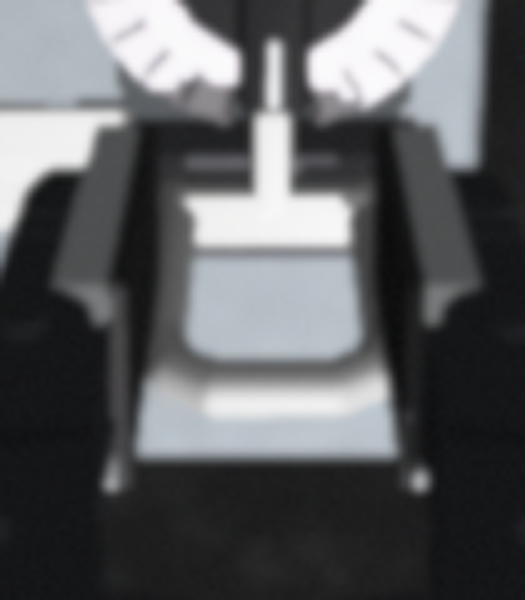

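Call:
jog_arm([
  {"slide": [0, -0.3, 0.3], "rotation": [0, 0, 0.099], "gripper": -0.4},
  {"slide": [0, -0.3, 0.1], "rotation": [0, 0, 0.099], "gripper": -0.4},
  {"slide": [0, -0.3, 0], "rotation": [0, 0, 0.099], "gripper": -0.4},
  {"slide": [0, -0.3, 0], "rotation": [0, 0, 0.099], "gripper": -0.4},
  {"slide": [0, -0.3, 0], "rotation": [0, 0, 0.099], "gripper": -0.4},
  {"slide": [0, -0.3, 0], "rotation": [0, 0, 0.099], "gripper": -0.4},
  {"slide": [0, -0.3, 0], "rotation": [0, 0, 0.099], "gripper": -0.4},
  {"slide": [0, -0.3, 0], "rotation": [0, 0, 0.099], "gripper": -0.4},
  {"slide": [0, -0.3, 0], "rotation": [0, 0, 0.099], "gripper": -0.4},
  {"slide": [0, -0.3, 0], "rotation": [0, 0, 0.099], "gripper": -0.4},
])

```text
t: 22.2
position: [0.4447, 0.2462, 0.185]
tool_rot: [-179.9, -0.8, 89.4]
force: [0.4, -0.1, -0.3]
finger_gap: 0.298
```

Run:
```python
from h import *
st(); save("wrist","w16",(120,60,380,290),2.6)
```

```text
t 22.20 pos [0.4447 0.2462 0.185 ] rot [-179.85   -0.76   89.39] F [ 0.4 -0.1 -0.3] M [-0.01  0.08  0.09] gap 0.298 q [ 18.1  27.2 -67.   94.3  25.1  75.3  36.4]
```

View pics/w16.png

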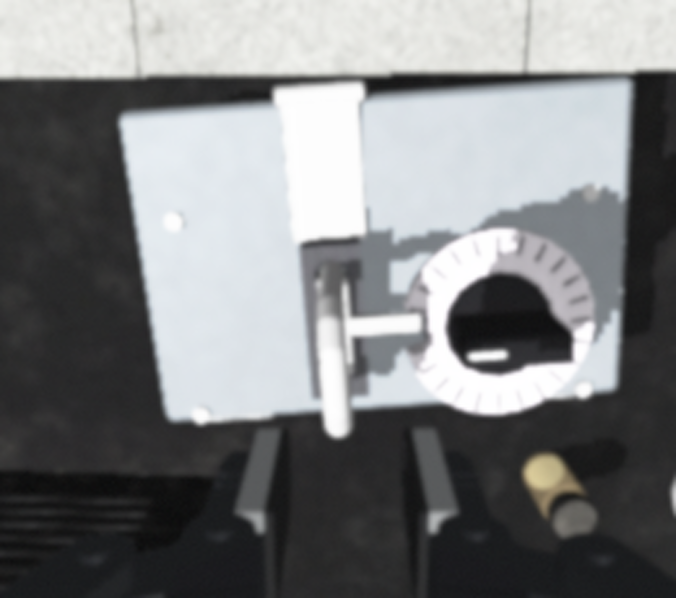

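Run:
```python
from h import *
p=np.load("pics/raw_w16.npy",allow_pickle=True).item()
W=lambda u,v,z:onz("wrist",120+u/2.6,60+v/2.6,z,p)
A=lambda d:np.degrees(np.arctan2(d[1],d[0]))
for v,u in [(300,327),(340,331),(380,334),(415,337)]: print(W(u,v,.140))
print(A(W(337,415,.14)-W(327,300,.14)))
print("end",W(338,430,.13))
q=proj("wrist",[.447,.242,.14],p);print((q-[120,60])*2.6)
c=[.4474,.2425]; print("finger mid px", (275+415)/2)
```

```text
[0.42159635 0.24115248 0.14      ]
[0.43443769 0.24214665 0.14      ]
[0.44774943 0.2428617  0.14      ]
[0.45980988 0.24362985 0.14      ]
3.7092654918072276
end [0.46987123 0.24383325 0.13      ]
[331.2319415  377.82642205]
finger mid px 345.0
```

Call:
jog_arm([
  {"slide": [0.1, -0.17, 0], "rotation": [-0.009, 0, 0.03], "gripper": -0.4},
  {"slide": [0, 0, -0.3], "rotation": [0, 0, 0.018], "gripper": -0.4},
  {"slide": [0, 0, -0.5], "rotation": [0, 0, 0], "gripper": -0.4},
  {"slide": [0, 0, -0.5], "rotation": [0, 0, 0], "gripper": -0.4},
  {"slide": [0, 0, -0.5], "rotation": [0, 0, 0], "gripper": -0.4},
  {"slide": [0, 0, -0.5], "rotation": [0, 0, 0], "gripper": -0.4},
  {"slide": [0, 0, -0.2], "rotation": [0, 0, 0], "gripper": -0.4},
  {"slide": [0, 0, 0], "rotation": [0, 0, 0], "gripper": -0.4},
  {"slide": [0, 0, 0], "rotation": [0, 0, 0], "gripper": -0.4},
  {"slide": [0, 0, 0], "rotation": [0, 0, 0], "gripper": -0.4},
])

```text
t: 23.25
position: [0.4457, 0.2415, 0.1291]
tool_rot: [-179.7, 0.1, 93.2]
force: [0.8, 0.4, 0.1]
finger_gap: 0.297
```

Run:
```python
from h import *
st(); save("wrist","w17",(120,100,380,310),2.6)
```

```text
t 23.25 pos [0.4457 0.2415 0.1291] rot [-1.7968e+02  9.0000e-02  9.3240e+01] F [0.8 0.4 0.1] M [-0.01 -0.01  0.02] gap 0.297 q [ 16.3  30.7 -64.9  98.8  29.3  70.1  37.1]
```

View pics/w17.png

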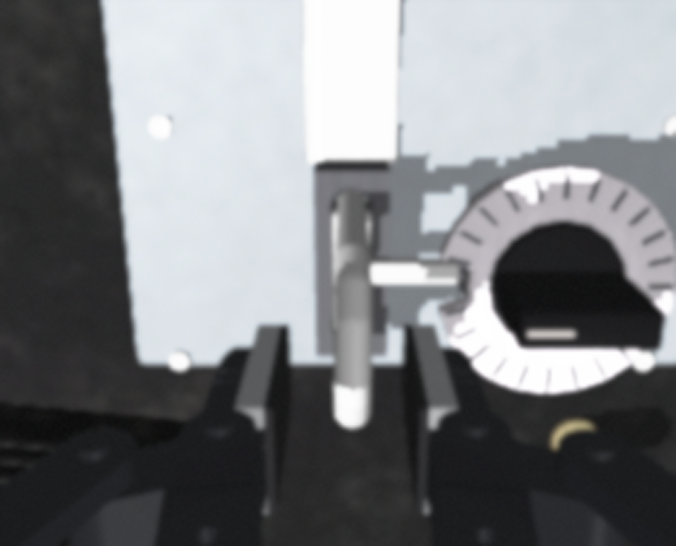

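Call:
jog_arm([
  {"slide": [0.07, 0.06, -0.2], "rotation": [0, 0, 0], "gripper": -0.4},
  {"slide": [0, 0, -0.3], "rotation": [0, 0, 0], "gripper": -0.4},
  {"slide": [0, 0, -0.3], "rotation": [0, 0, 0], "gripper": -0.4},
  {"slide": [0, 0, -0.3], "rotation": [0, 0, 0], "gripper": -0.4},
  {"slide": [0, 0, -0.2], "rotation": [0, 0, 0], "gripper": -0.4},
  {"slide": [0, 0, 0], "rotation": [0, 0, 0], "gripper": -0.4},
  {"slide": [0, 0, 0], "rotation": [0, 0, 0], "gripper": -0.5},
  {"slide": [0, 0, 0], "rotation": [0, 0, 0], "gripper": -0.6},
  {"slide": [0, 0, 0], "rotation": [0, 0, 0], "gripper": -0.65},
  {"slide": [0, 0, 0], "rotation": [0, 0, 0], "gripper": -0.65},
])

```text
t: 24.3
position: [0.4479, 0.2432, 0.1016]
tool_rot: [-179.8, 0.0, 93.2]
force: [0.0, -0.8, 0.5]
finger_gap: 0.177
```

Run:
```python
from h import *
st(); save("wrist","w18",(120,100,380,310),2.6);save("side","s18",(190,140,260,210),8)
```

```text
t 24.30 pos [0.4479 0.2432 0.1016] rot [-1.7978e+02  4.0000e-02  9.3210e+01] F [ 0.  -0.8  0.5] M [ 0.02  0.01 -0.02] gap 0.177 q [ 14.9  32.6 -63.3 100.5  31.3  67.1  35.6]
```

View pics/w18.png

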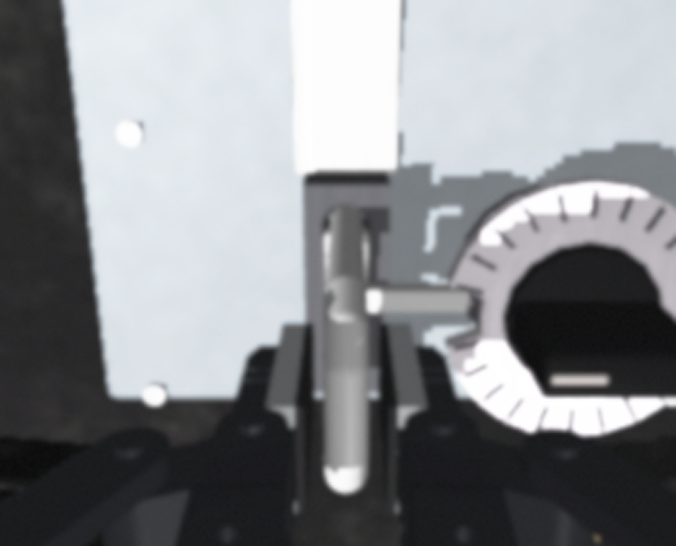

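View pics/s18.png

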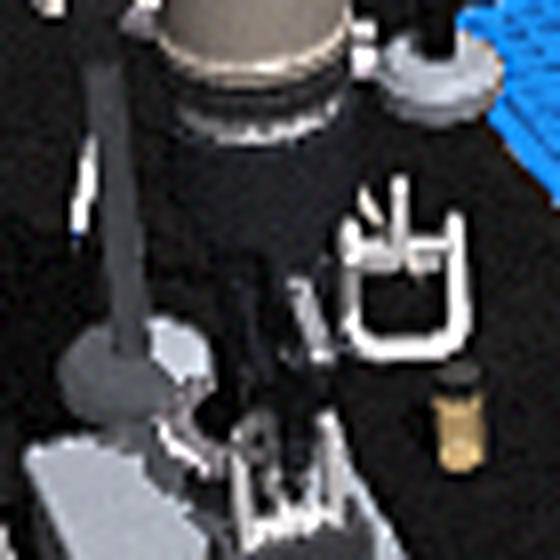

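Call:
jog_arm([
  {"slide": [0, 0, 0], "rotation": [0, 0, 0], "gripper": -0.75},
  {"slide": [0, 0, 0], "rotation": [0, 0, 0], "gripper": -0.85},
  {"slide": [0, 0, 0], "rotation": [0, 0, 0], "gripper": -0.95},
  {"slide": [0, 0, 0], "rotation": [0, 0, 0], "gripper": -1},
  {"slide": [0, 0, 0], "rotation": [0, 0, 0], "gripper": -1},
  {"slide": [0, 0, 0], "rotation": [0, 0, 0], "gripper": -1},
  {"slide": [0, 0, 0], "rotation": [0, 0, 0], "gripper": -1},
  {"slide": [0, 0, 0.1], "rotation": [0, 0, 0], "gripper": -1},
  {"slide": [0, 0, 0.1], "rotation": [0, 0, 0], "gripper": -1},
  {"slide": [0, 0, 0], "rotation": [0, 0, 0], "gripper": -1},
])

```text
t: 25.4
position: [0.4477, 0.2428, 0.1056]
tool_rot: [-179.7, 0.1, 93.2]
force: [1.2, 0.1, -0.7]
finger_gap: 0.085
```

Run:
```python
from h import *
st(); save("wrist","w19",(120,100,380,310),2.6)
```

```text
t 25.40 pos [0.4477 0.2428 0.1056] rot [-1.7975e+02  8.0000e-02  9.3210e+01] F [ 1.2  0.1 -0.7] M [0.05 0.01 0.02] gap 0.085 q [ 15.1  32.3 -63.5 100.2  31.   67.6  35.8]
```

View pics/w19.png

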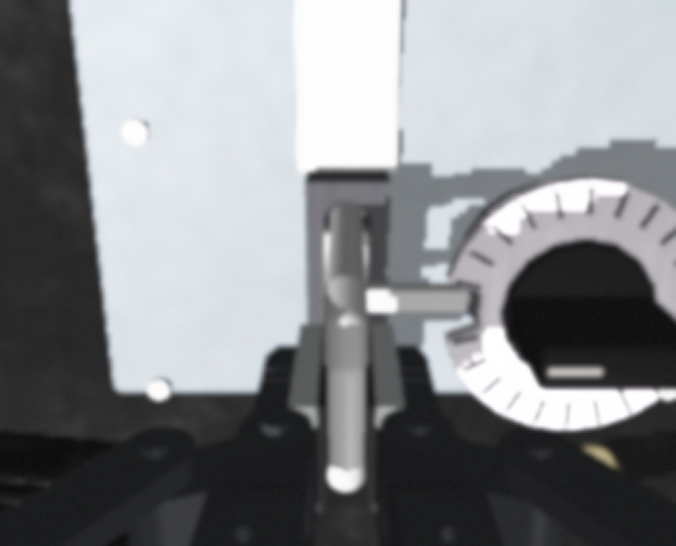

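Call:
jog_arm([
  {"slide": [0, 0, 0.12], "rotation": [0, 0, 0], "gripper": -1},
  {"slide": [0, 0, 0.12], "rotation": [0, 0, 0], "gripper": -1},
  {"slide": [0, 0, 0.12], "rotation": [0, 0, 0], "gripper": -1},
  {"slide": [0, 0, 0.12], "rotation": [0, 0, 0], "gripper": -1},
  {"slide": [0, 0, 0.12], "rotation": [0, 0, 0], "gripper": -1},
  {"slide": [0, 0, 0.12], "rotation": [0, 0, 0], "gripper": -1},
  {"slide": [0, 0, 0.12], "rotation": [0, 0, 0], "gripper": -1},
  {"slide": [0, 0, 0.12], "rotation": [0, 0, 0], "gripper": -1},
  {"slide": [0, 0, 0.12], "rotation": [0, 0, 0], "gripper": -1},
  {"slide": [0, 0, 0], "rotation": [0, 0, 0], "gripper": -1},
])

```text
t: 26.45
position: [0.4475, 0.2428, 0.1292]
tool_rot: [-179.8, 0.1, 93.2]
force: [0.7, 0.3, -1.2]
finger_gap: 0.083
```

Run:
```python
from h import *
st(); save("wrist","w20",(120,80,380,310),2.6)
```

```text
t 26.45 pos [0.4475 0.2428 0.1292] rot [-1.7975e+02  8.0000e-02  9.3210e+01] F [ 0.7  0.3 -1.2] M [ 0.03 -0.02  0.03] gap 0.083 q [ 16.   30.9 -64.8  98.5  29.5  70.1  37. ]
```

View pics/w20.png

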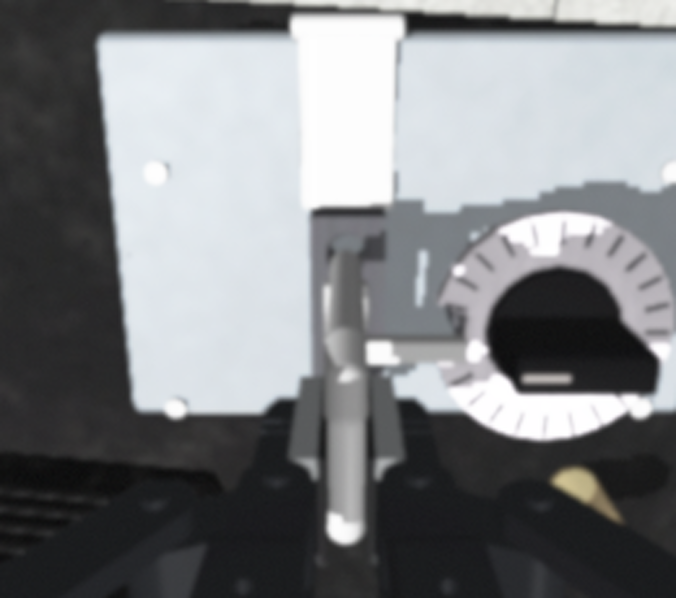

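Call:
jog_arm([
  {"slide": [0, 0, 0.3], "rotation": [0, 0, 0], "gripper": -1},
  {"slide": [0, 0, 0.4], "rotation": [0, 0, 0], "gripper": -1},
  {"slide": [0, 0, 0.5], "rotation": [0, 0, 0], "gripper": -1},
  {"slide": [0, 0, 0.5], "rotation": [0, 0, 0], "gripper": -1},
  {"slide": [0, 0, 0.5], "rotation": [0, 0, 0], "gripper": -1},
  {"slide": [0, 0, 0.5], "rotation": [0, 0, 0], "gripper": -1},
  {"slide": [0, 0, 0.4], "rotation": [0, 0, 0], "gripper": -1},
  {"slide": [0, 0, 0.2], "rotation": [0, 0, 0], "gripper": -1},
  {"slide": [0, 0, 0], "rotation": [0, 0, 0], "gripper": -1},
  {"slide": [0, 0, 0], "rotation": [0, 0, 0], "gripper": -1},
])

```text
t: 27.5
position: [0.4476, 0.2432, 0.2022]
tool_rot: [-179.9, 0.0, 93.2]
force: [0.4, 0.4, -0.7]
finger_gap: 0.085
```

Run:
```python
from h import *
st(); save("wrist","w21",(80,60,380,310),2.4);save("top","t21",(70,130,330,260),3);save("side","s21",(170,110,290,250),4.2)
```

```text
t 27.50 pos [0.4476 0.2432 0.2022] rot [-1.7986e+02  5.0000e-02  9.3230e+01] F [ 0.4  0.4 -0.7] M [-0.   -0.05 -0.05] gap 0.085 q [ 17.8  26.8 -67.2  92.2  25.1  78.1  40.7]
```

View pics/w21.png

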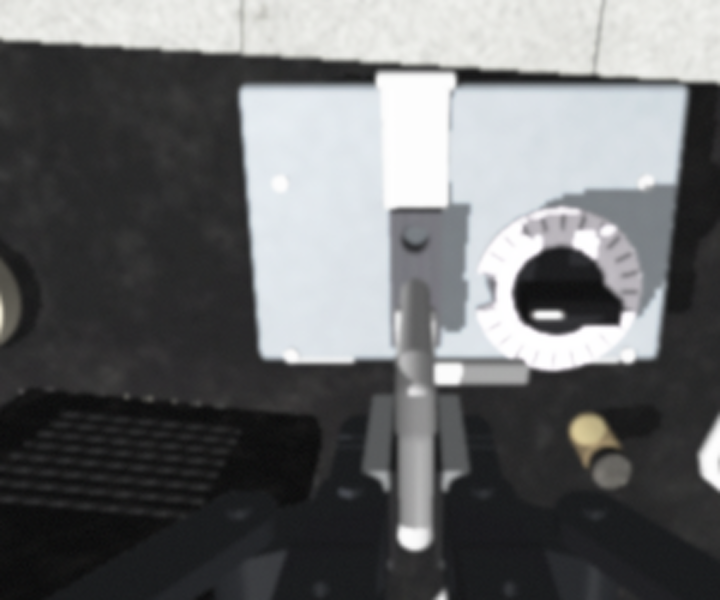

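View pics/t21.png

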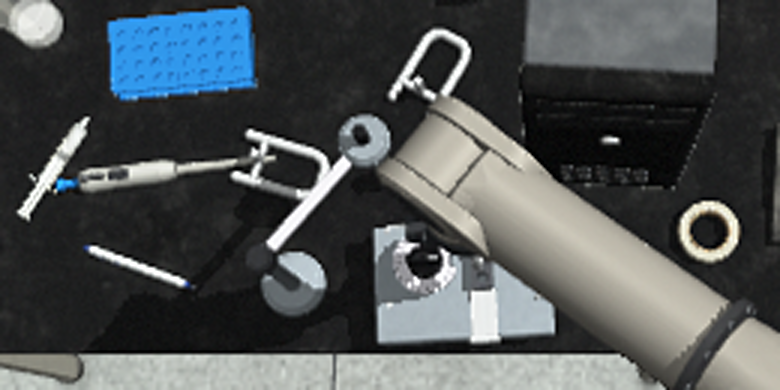

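View pics/s21.png

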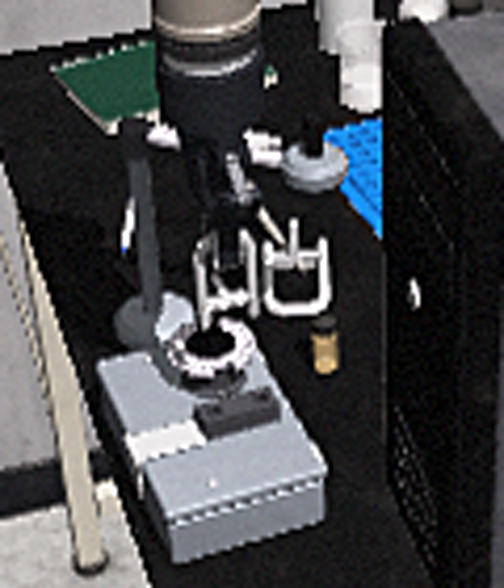

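Run:
```python
from h import *
k=onz("top",70+360/3,130+132/3,.24);d=k[:2]-[.430,.4665];print(k,np.hypot(*d),np.arctan2(d[0],-d[1]))
p=np.load("pics/raw_w21.npy",allow_pickle=True).item()
W=lambda u,v,z:onz("wrist",80+u/2.4,60+v/2.4,z,p)
c=W(559,289,.095);g=W(486,291,.095);dd=g-c;print("gap dir",np.degrees(np.arctan2(dd[1],dd[0])))
s=st();print(np.abs(s["joint_velocities"]).max())
```

```text
[0.55819345 0.35964708 0.24      ] 0.16688650960359083 0.8759427395486756
gap dir -85.15022438242397
t 27.65 pos [0.4474 0.2431 0.2018] rot [-1.7982e+02  6.0000e-02  9.3240e+01] F [-0.1  0.5 -0.9] M [ 0.01 -0.01  0.  ] gap 0.084 q [ 17.8  26.8 -67.2  92.2  25.1  78.1  40.7]
0.06883923668672458
```

All checks hold, so I'm handing the job in.

```bash
python3 -c "
from workcell import ctrl
print(ctrl.sign_off())"
```

```text
the job is handed in; nothing more can be done
None
```

The lock is open and the shackle is out. I signed off at about 27.7 s of the 59 s; the sign-off gives no verdict.

**What I did**
1. I swung the lamp arm back by its knob to its rear stop.
2. I gripped the dial's bar and turned it anticlockwise by about 56.5°, which is four clicks.
3. I gripped the shackle by its top bar and lifted it straight up. The readings between moves showed only about 1 N, roughly the shackle's weight.

**Last checks**
- **Lamp:** it measured about 0.876 rad, against the rear stop at 0.88.
- **Dial:** the gap points within about 2° of the store's -y direction, inside the 0.08 rad limit, and in the pictures it stands over the tongue.
- **Shackle:** it is held upright and still, about 100 mm above its seat and within about 1 mm sideways of where I gripped it.
- **Tape and vial:** they looked unmoved in the last pictures. I did not re-measure them.
- **Marker:** it was not in any of the last pictures, so I did not check it. The arm did no work near it.

**What disagreed:** both cameras showed the fingertips about 20 mm behind the reported tool point, not 17 mm ahead of it. My first try at gripping the dial bar therefore closed above it on nothing. I worked from the camera heights after that.

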